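# Load the masking-tape stand

### The job

Load the masking-tape stand: take the rolls of tape from the wooden rest and thread them onto the stand's level rod, the wide roll first, right up against the stop collar, then the narrow roll, then the black end cap, open end first. Press each one home by feel until it bears snugly on what is behind it, but gently, never forcing anything against the stand, and let go. Leave the other things on the table where they are.

Things in the scene. Friction and masses are not known exactly. Their poses are not given: they have to be found in the camera images.
- stand: Dark wooden tape stand, fixed, rigid. Origin: on the table under the front face of its upright, in line with the rod. z up; the rod leaves the upright level along the stand's -y, its axis 125 mm above the table. Base 100 mm (x) by 130 mm (y -90 to +40), 18 mm high; upright 60 mm wide, y 0 to +20, round top 175 mm above the table. More than 15 N on stand, rod or collar, also through the rolls, is too much.
- rod_root (a point): Point on the rod's axis at the upright's front face; axes as the stand. A round steel stop collar (36 mm across, 10 mm thick, small screw on top) is clamped on the rod: its outer face is anywhere from 12 to 27 mm from this point, different each time and not measured: find it by feel, a contact press of about 6 to 10 N.
- rod_tip (a point): Centre of the free end of the rod, 121 mm from rod_root along the stand's -y. Aluminium rod, 21 mm diameter, its last 4 mm tapering to 15 mm. Axes as the stand.
- rest: Low wooden rest with two rails, fixed to the table, 220 mm long (y), 28 mm wide (x), 23 mm high, with 70 mm wide, 8 mm high feet at its ends. Origin: centre of its underside; y along the rails. The two rolls and the cap lie on the rails in any order, about 70 mm apart, their bores along y.
- wide_roll_c (a point): Wide roll of cream masking tape: centre of the roll. Outside diameter 56 mm, width 40 mm (along its y axis), bore 25 mm through. About 75 g. Lies with its bore axis (y) level, may have rolled about it.
- narrow_roll_c (a point): Narrow roll of cream masking tape: centre of the roll. Outside diameter 48 mm, width 24 mm (along its y axis), bore 25 mm through. About 35 g. Lies with its bore axis (y) level, may have rolled about it.
- cap_c (a point): Black end cap, a closed cylinder: its centre. Outside diameter 40 mm, length 50 mm along its y axis; a blind bore of 24 mm, 46 mm deep, opens at its +y end, which must go onto the rod; the -y end is closed. About 45 g.
- tube_flat: Bystander: paint tube lying by the rest. Origin at the centre of its underside. Leave alone.
- tube_tall: Bystander: tall paint tube standing on its cap. Origin at the centre of its underside. Leave alone.
- pot_a: Bystander: small paint pot. Origin at the centre of its underside. Leave alone.
- pot_b: Bystander: small paint pot beside the stand. Origin at the centre of its underside. Leave alone.
- old_core: Bystander: empty cardboard tape core standing on end, 32 mm across, 24 mm high: not to be used. Origin at the centre of its underside. Leave alone.
- ruler: Bystander: wooden ruler. Origin at the centre of its underside. Leave alone.
- glasses: Bystander: reading glasses. Origin at the centre of its underside. Leave alone.
- brush_jar: Bystander: white jar of brushes. Origin at the centre of its underside. Leave alone.
Not all that is in view belongs to the job. What is shaped like the part that bears cap_c but purple is not meant. What is shaped like the part that bears wide_roll_c but blue is not meant.

How it is judged:
By the outcome, as a careful person would: the job done as asked, in the order asked, and still so for the second after the job is handed in, with the robot touching nothing.
It also fails if it takes over 72 s, if anything falls off the work surface, if the arm or the gripper's body presses on something with over 40 N, if the wrist force passes 120 N, or if a joint passes its speed limit or range.

### The arm

A 6-joint arm with a two-finger parallel gripper is mounted at the origin on the work surface. World frame = base frame: x ahead of the robot, y to its left, z up, the work surface at z = 0. Lengths are in m, angles in rad, forces in N, time in s.
With the tool pointing down it reaches from about 0.35 to 0.975 m from the base axis. Payload 4.9 kg.
Tool frame: the origin (TCP) lies on the centre line of the jaws, within the pads' length; the fingertips stand 14 mm ahead of it and the grasp point (between the pads) lies 5 mm behind it; z points along the fingers, y is the line along which they close (so a half turn about z gives the same grasp; the last joint's range is limited). The gripper opens to 85 mm and grips with 20 to 120 N. Pads are 22 mm wide; open, the fingers measure 114 mm over their backs; the gripper's body (76 mm by 85 mm) begins 54 mm behind the grasp point. The pads swing forward as they close: fully open they stand 13 mm farther back than shut.
Start: joints at [-1.466, 0.053, 1.613, -0, 1.476, -0.119], TCP at [0.139, -0.609, 0.245] pointing down, gripper open.
Joint ranges: [-3.01, 3.01], [-1.01, 2.22], [0.06, 2.58], [-1.02, 4.17], [0.09, 2.62], [-3.14, 3.14]. Speed limits (rad/s): [2.57, 2.57, 3.14, 3.14, 3.14, 3.14].

### API

Orientations are given as a unit quaternion [w, x, y, z].
In Python, from plant import * gives the robot as it stands.
- The arm moves only by the tool send_rows, never from a script. Its argument "steps" is a list of rows, each an object with "translation": the shift along the tool's x, y, z in cm, a list of three; "delta_rot": the turn, a rotation vector about the tool's x, y, z in rad, a list of three; "jaw": the finger opening in cm, from 0 to 8.54. In form: [{"translation": [dx, dy, dz], "delta_rot": [rx, ry, rz], "jaw": jaw}, ...]. A call has exactly 8 rows; each row is the pose to reach, as a shift and turn from the pose commanded when the call began, along the tool's axes at that moment; what a row does not reach only later rows make up. A row lasts 1/10 s, in which the tool goes at most 50 mm and 8.59 degrees, less where a joint would pass 70% of its speed; a pose out of reach is approached as far as the arm can. A call with a gripper value outside its range is refused whole. The fingers move at their own pace and stop on an object; the grip force is fixed at half the most. Time passes only in rows, so rows that repeat a pose let the fingers close, or fill a call up. It gives the time, the measured TCP pose, the force, the opening and the grip force at its end, in the units of the state.
- state(): the state, without advancing time (a new reading comes with each control period).
- grab_frame(name): name is "scene" or "top"; returns a dict with "pixels" (420x560x3 uint8, blue, green, red), "range_z" (420x560 float32, m along the optical axis (not along the pixel's ray), 0 where there is no reading), "fx", "fy", "cx", "cy" (pixels), "dist" ([k1, k2, p1, p2, k3] as OpenCV has them; the pictures are not rectified), "rvec" (rotation vector, rad) and "tvec" (3), from world to camera coordinates, as OpenCV has them. Camera axes: x right, y down, z forward; pixel columns grow to the right and rows downward; lengths in m; the calibration is good to about 2 mm. A picture is of the moment at which its call begins.
- job_done(): hands the job in; it is judged then, once.
The state is a dict: "time": time; "joint_pos": joint angles; "joint_vel": joint speeds; "joint_efforts": joint torques, N m; "tool_pos": TCP position; "tool_rot": TCP orientation; "contact_force": force on the tool from outside, world axes, zero at the start; "ft_torque": the same for the moment, N m; "gripper_width": opening from 0.0 (shut) to 1.0 (fully open); "grasp_force": force on a finger pad.
Only numpy, scipy, OpenCV 4.12 (cv2) and the standard library are available. Lean on these libraries where they do the work, as an engineer would, in place of code of your own. Each camera call takes 0.05 s, during which the arm holds its last target. There are 200 camera calls.

## Working session

There is one attempt and no reset: what is moved stays moved. The work goes in short steps, Python scripts to look and compute and a tool call to move; the robot and the scene stay as the last step left them, time stands still between calls to the robot, and variables do not carry over. Pictures are saved under pics/ and viewed, at most 10 in all, crops included, and the job is handed in when it is done.

Besides the shell and the picture viewer there is one more tool, called after "Emit:" as name([rows], argument=value, ...), one row to a line, values as JSON. send_rows: Moves the arm, as the interface text tells. Its arguments: {"type":"object","properties":{"steps":{"type":"array","items":{"type":"object","properties":{"translation":{"type":"array","items":{"type":"number"}},"delta_rot":{"type":"array","items":{"type":"number"}},"jaw":{"type":"number"}}}}},"required":["steps"]}

```bash
mkdir -p pics; ls; cat > h.py <<'E'
from plant import *
import numpy as np, cv2
from scipy.spatial.transform import Rotation as R
def grab(n,save=None):
    f=grab_frame(n); f={k:(np.array(v) if not np.isscalar(v) else v) for k,v in f.items()}
    if save: cv2.imwrite('pics/'+save,f['pixels']); np.savez('pics/'+save+'.npz',**f)
    return f
def load(s): return dict(np.load('pics/'+s+'.npz'))
def cloud(f):
    K=np.array([[f['fx'],0,f['cx']],[0,f['fy'],f['cy']],[0,0,1]],float)
    h,w=f['range_z'].shape; u,v=np.meshgrid(np.arange(w),np.arange(h))
    p=cv2.undistortPoints(np.stack([u,v],-1).reshape(-1,1,2).astype(float),K,f['dist']).reshape(h,w,2)
    z=f['range_z'][...,None]; c=np.concatenate([p*z,z],-1)
    Rm=cv2.Rodrigues(f['rvec'].astype(float))[0]
    W=(c-f['tvec'].reshape(3))@Rm; W[f['range_z']<=0]=np.nan
    return W
def tool():
    s=state(); q=s['tool_rot']; return np.array(s['tool_pos']),R.from_quat([q[1],q[2],q[3],q[0]]),s
E
python3 - <<'E'
from h import *
for n in('scene','top'): grab(n,n+'0.png')
p,r,s=tool(); print(s['time'],p,r.as_matrix().round(3),s['contact_force'])
E
```

```text
pics
0.1 [ 0.1386536  -0.60886628  0.24417401] [[ 0.975  0.222 -0.   ]
 [ 0.222 -0.975  0.002]
 [ 0.    -0.002 -1.   ]] [-0.34981703  0.59159629  0.6676167 ]
```

View pics/scene0.png

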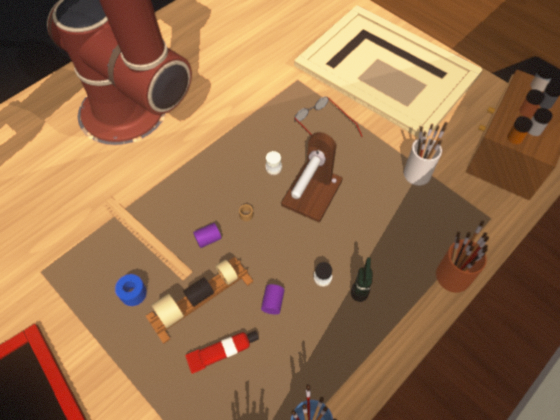

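View pics/top0.png

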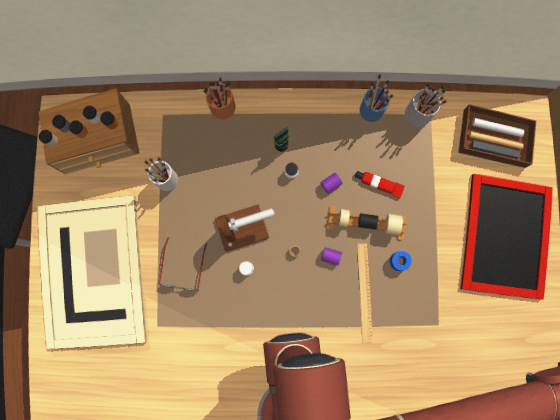

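The wide cream roll is at (167,309) in the scene view, with the black cap at (200,290) and the narrow roll at (227,272). The decoys are a blue roll at (131,290) and purple caps at (208,235) and (273,297). The stand is at (315,180), with the rod tip at about (297,193). By colour and position on the rest, the cream and black parts are the ones meant. I'll confirm with an enlarged crop.

```bash
python3 - <<'E'
from h import *
a=load('scene0.png');b=load('top0.png')
A=cv2.resize(a['pixels'][245:345,135:265],None,fx=4,fy=4,interpolation=cv2.INTER_CUBIC)
B=cv2.resize(b['pixels'][195:250,320:415],None,fx=4,fy=4,interpolation=cv2.INTER_CUBIC)
o=np.zeros((600,800,3),np.uint8);o[:400,:520]=A[:400];
B=cv2.resize(B,(270,156));o[420:576,:270]=B
C=cv2.resize(a['pixels'][125:225,275:345],(270,386));o[:386,525:795]=C
D=cv2.resize(b['pixels'][195:255,205:285],(267,200));o[400:,525:792]=D
cv2.imwrite('pics/c1.png',o)
for f in (a,b):
  W=cloud(f); t=W[(abs(W[...,2])<.012)&(abs(W[...,1])<.4)&(W[...,0]>.3)&(W[...,0]<.9)]
  print(np.nanmedian(t[:,2]), f['fx'], np.nanmedian(f['range_z']))
Ws,Wt=cloud(a),cloud(b)
for (u,v) in [(167,309),(200,290),(227,272),(297,193),(315,155),(320,140)]: print('s',u,v,Ws[v,u].round(4))
for (u,v) in [(397,224),(369,221),(345,219),(272,212),(250,218),(230,225)]: print('t',u,v,Wt[v,u].round(4))
E
```

```text
0.0017363689743490076 509.6637439184761 1.1741898
0.0021968343485379103 542.6968713012308 1.5372205
s 167 309 [ 0.5424 -0.2641  0.0745]
s 200 290 [ 0.5518 -0.1919  0.0598]
s 227 272 [ 0.563  -0.1292  0.0645]
s 297 193 [0.5626 0.0721 0.1358]
s 315 155 [0.5232 0.1681 0.1361]
s 320 140 [0.5212 0.1829 0.1722]
t 397 224 [ 0.528  -0.2686  0.0797]
t 369 221 [ 0.5388 -0.1946  0.0605]
t 345 219 [ 0.5433 -0.1273  0.0696]
t 272 212 [0.5536 0.0702 0.1349]
t 250 218 [0.5384 0.1276 0.1321]
t 230 225 [0.5194 0.1791 0.1377]
```

View pics/c1.png

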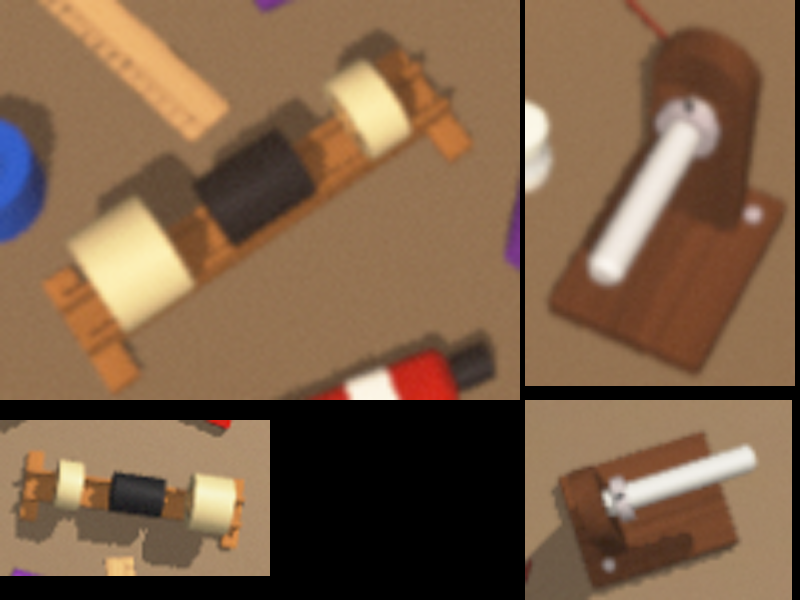

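```bash
cat >> h.py <<'E'
from scipy.optimize import least_squares
def cyl(P,c0,d0,rad):
    """fit axis of cylinder with known radius: returns point nearest c0's station, dir, rms"""
    d0=np.array(d0)/np.linalg.norm(d0); n1=np.cross(d0,[0,0,1.]); n1/=np.linalg.norm(n1); n2=np.cross(n1,d0)
    def ax(x): 
        d=d0+x[2]*n1+x[3]*n2; return c0+x[0]*n1+x[1]*n2, d/np.linalg.norm(d)
    def f(x):
        c,d=ax(x); return np.linalg.norm(np.cross(P-c,d),axis=1)-rad
    s=least_squares(f,np.zeros(4),loss='soft_l1',f_scale=.001)
    c,d=ax(s.x); t=(P-c)@d; return c,d,np.abs(s.fun).mean(),np.percentile(t,[1,50,99])
E
cat > fit.py <<'E'
from h import *
import sys
a=load('scene0.png');b=load('top0.png')
d=np.array([-.19,1,0])
yr=np.array([-.15,1,0])
for nm,f in(('scene',a),('top',b)):
    W=cloud(f); I=f['pixels']; V=W.reshape(-1,3); col=I.reshape(-1,3).astype(int)
    Rm=cv2.Rodrigues(f['rvec'].astype(float))[0]; print(nm,'campos',(-Rm.T@f['tvec'].reshape(3)).round(3))
    def box(c,rad,zlo,zhi): 
        return (np.hypot(V[:,0]-c[0],V[:,1]-c[1])<rad)&(V[:,2]>zlo)&(V[:,2]<zhi)
    for n,c,rad,sel,br in [('wide',(.535,-.266,.047),.028,.035,1),('cap',(.546,-.193,.04),.02,.033,-1),('narrow',(.552,-.128,.043),.024,.028,1)]:
        c=np.array(c)
        m=box(c,sel,.036,.1)
        m&= (col.sum(1)<200) if br<0 else (col[:,0]>100)
        r=cyl(V[m],c,d,rad); print(n,m.sum(),r[0].round(4),r[1].round(4),r[2].round(5),r[3].round(4), 'mid',(r[0]+r[1]*(r[3][0]+r[3][2])/2).round(4))
    c=np.array([.548,.10,.125]); m=box(c,.05,.112,.15)&(np.abs((V-c)@np.array([1,.27,0]))<.02)
    r=cyl(V[m],c,[-.27,1,0],.0105); print('rod',m.sum(),*[np.round(q,4) for q in r],'tip',(r[0]+r[1]*r[3][0]).round(4))
    # upright front
    m=box((.52,.18),.06,.14,.19); P=V[m]; print('upr',m.sum(),P.min(0).round(3),P.max(0).round(3))
E
python3 fit.py
```

```text
scene campos [ 0.937 -0.341  1.014]
wide 558 [ 0.5331 -0.2664  0.0487] [ 0.1265  0.9918 -0.0166] 0.00127 [-0.0173  0.0016  0.0213] mid [ 0.5333 -0.2644  0.0487]
cap 502 [ 0.5433 -0.1935  0.0404] [0.1442 0.9895 0.0053] 0.00126 [-0.0249 -0.0001  0.0247] mid [ 0.5433 -0.1936  0.0404]
narrow 262 [ 0.5524 -0.1279  0.0446] [0.1664 0.9858 0.0212] 0.00164 [-0.0092  0.0016  0.0144] mid [ 0.5528 -0.1253  0.0446]
rod 371 [0.5483 0.1001 0.126 ] [-0.298   0.9545  0.0045] 0.0013 [-0.0344  0.0045  0.0486] tip [0.5585 0.0673 0.1259]
upr 476 [0.49  0.163 0.14 ] [0.551 0.21  0.178]
top campos [0.356 0.042 1.532]
wide 246 [ 0.53   -0.2669  0.0492] [ 0.1122  0.993  -0.0379] 0.00212 [-0.0165  0.0028  0.0206] mid [ 0.5303 -0.2649  0.0491]
cap 253 [ 0.5403 -0.1941  0.0411] [0.1642 0.9856 0.0412] 0.00226 [-0.0224  0.0022  0.0265] mid [ 0.5407 -0.1921  0.0412]
narrow 123 [ 0.5491 -0.1286  0.0456] [0.1246 0.9917 0.0324] 0.0018 [-0.0069  0.0037  0.0152] mid [ 0.5496 -0.1244  0.0457]
rod 258 [0.5448 0.0991 0.1267] [-0.3161  0.9486  0.0163] 0.0018 [-0.0333  0.0073  0.0483] tip [0.5554 0.0675 0.1261]
upr 243 [0.484 0.13  0.14 ] [0.544 0.208 0.181]
```

```bash
cat >> h.py <<'E'
def go(pos,yaw,tilt=0):
    """shift/turn (tool axes, cm/rad) to TCP pos with tool x at yaw deg, tool down; tilt deg about tool y"""
    p,r,s=tool(); y=np.radians(yaw)
    T=R.from_euler('z',y)*R.from_euler('x',np.pi)*R.from_euler('y',np.radians(tilt))
    print('t',round(s['time'],2),'pos',p.round(4),'F',np.round(s['contact_force'],1),'w',round(s['gripper_width'],3),'gf',round(s['grasp_force'],1),'q',np.round(s['joint_pos'],2))
    print('xyaw',np.degrees(np.arctan2(*r.as_matrix()[1::-1,0])).round(2),'-> trans',(r.inv().apply(np.array(pos)-p)*100).round(2),'rot',(r.inv()*T).as_rotvec().round(3))
E
python3 - <<'E'
from h import *
go([.532,-.265,.14],82)
for nm in('scene0.png','top0.png'):
    f=load(nm); V=cloud(f).reshape(-1,3); d=np.array([-.307,.952,0]); n=np.array([.952,.307,0])
    c=np.array([.547,.10,.125]); t=(V-c)@d; s=(V-c)@n
    m=(abs(s)<.016)&(t>-.06)&(t<.05)&(V[:,2]>.118)&(V[:,2]<.145)
    r=cyl(V[m],c,d,.0105); print(nm,m.sum(),*[np.round(q,4) for q in r])
    m=(abs(t)<.16)&(abs(s)<.11)&(V[:,2]>.012)&(V[:,2]<.024)
    I=f['pixels'].reshape(-1,3).astype(int)
    m&=(I.sum(1)<230); P=V[m][:,:2]
    # iterate robust
    cc=np.median(P,0); P=P[np.linalg.norm(P-cc,axis=1)<.1]
    print('base',len(P),cv2.minAreaRect((P*1000).astype(np.float32)))
    m=(abs(s)<.04)&(t>.03)&(t<.14)&(V[:,2]>.15)&(V[:,2]<.172); print('upright t',np.percentile(t[m],[2,5,10,30,50,98]).round(4), 'tip t',)
    m=(abs(s)<.012)&(t>-.08)&(t<.05)&(V[:,2]>.12)&(V[:,2]<.145); print('tip',np.percentile(t[m],[0,1,2,5]).round(4))
E
```

```text
t 0.1 pos [ 0.1387 -0.6089  0.2442] F [-0.3  0.6  0.7] w 0.999 gf 0.0 q [-1.47  0.05  1.61 -0.    1.48 -0.12]
xyaw 12.82 -> trans [ 45.98 -24.78  10.47] rot [-2.000e-03 -1.000e-03 -1.207e+00]
scene0.png 371 [0.5482 0.1004 0.1261] [-0.298   0.9545  0.0045] 0.0013 [-0.0347  0.0042  0.0483]
base 788 ((530.9493408203125, 156.88768005371094), (100.87413787841797, 127.34689331054688), 17.86861228942871)
upright t [0.0855 0.0862 0.0865 0.0876 0.0885 0.1059] tip t
tip [-0.0349 -0.0347 -0.0343 -0.033 ]
top0.png 261 [0.5448 0.0993 0.1267] [-0.3191  0.9476  0.0165] 0.0018 [-0.0335  0.0076  0.049 ]
base 453 ((520.4122924804688, 158.3730010986328), (92.129638671875, 126.53793334960938), 17.541780471801758)
upright t [0.0866 0.0868 0.087  0.0911 0.096  0.1063] tip t
tip [-0.0346 -0.0337 -0.0329 -0.0304]
```

Emit:
send_rows([
  {"translation": [3, -1.6, 0.7], "delta_rot": [0, 0, -0.14], "jaw": 8.5},
  {"translation": [7.5, -4, 1.7], "delta_rot": [0, 0, -0.28], "jaw": 8.5},
  {"translation": [12, -6.5, 2.7], "delta_rot": [0, 0, -0.42], "jaw": 8.5},
  {"translation": [16.3, -8.8, 3.7], "delta_rot": [0, 0, -0.56], "jaw": 8.5},
  {"translation": [20.5, -11, 4.7], "delta_rot": [0, 0, -0.7], "jaw": 8.5},
  {"translation": [24.8, -13.4, 5.6], "delta_rot": [0, 0, -0.84], "jaw": 8.5},
  {"translation": [29, -15.6, 6.6], "delta_rot": [0, 0, -0.98], "jaw": 8.5},
  {"translation": [33, -17.8, 7.5], "delta_rot": [0, 0, -1.12], "jaw": 8.5},
])

```text
time: 0.9
tool_pos: [0.4221, -0.3607, 0.1695]
tool_rot: [-0.0, 0.781, 0.625, 0.0]
contact_force: [1.0, -0.6, -1.0]
gripper_width: 0.993
grasp_force: 0.0
```

```bash
python3 -c "
from h import *
go([.532,-.265,.12],82)"
```

```text
t 0.9 pos [ 0.4221 -0.3607  0.1695] F [ 1.  -0.6 -1. ] w 0.993 gf 0.0 q [-0.84 -0.05  1.85  0.    1.35 -0.62]
xyaw 77.33 -> trans [11.74  8.63  4.95] rot [-0.    -0.    -0.081]
```

Emit:
send_rows([
  {"translation": [3.5, 2.6, 1.4], "delta_rot": [0, 0, -0.03], "jaw": 8.5},
  {"translation": [7.2, 5.3, 2.8], "delta_rot": [0, 0, -0.06], "jaw": 8.5},
  {"translation": [10.4, 7.8, 4], "delta_rot": [0, 0, -0.081], "jaw": 8.5},
  {"translation": [11.1, 8.6, 5], "delta_rot": [0, 0, -0.081], "jaw": 8.5},
  {"translation": [11.1, 8.6, 7.5], "delta_rot": [0, 0, -0.081], "jaw": 8.5},
  {"translation": [11.1, 8.6, 10], "delta_rot": [0, 0, -0.081], "jaw": 8.5},
  {"translation": [11.1, 8.6, 11.5], "delta_rot": [0, 0, -0.081], "jaw": 8.5},
  {"translation": [11.1, 8.6, 12], "delta_rot": [0, 0, -0.081], "jaw": 8.5},
])

```text
time: 1.7
tool_pos: [0.5281, -0.2733, 0.0478]
tool_rot: [-0.002, 0.757, 0.653, -0.001]
contact_force: [-0.2, -0.4, 0.6]
gripper_width: 0.996
grasp_force: 0.0
```

```bash
python3 -c "
from h import *
go([.531,-.271,.045],82)
grab('scene','s1.png')"
```

```text
t 1.7 pos [ 0.5281 -0.2733  0.0478] F [-0.2 -0.4  0.6] w 0.996 gf 0.0 q [-0.6   0.18  1.82 -0.    1.14 -0.46]
xyaw 81.59 -> trans [0.27 0.26 0.28] rot [-0.004 -0.002 -0.007]
```

View pics/s1.png

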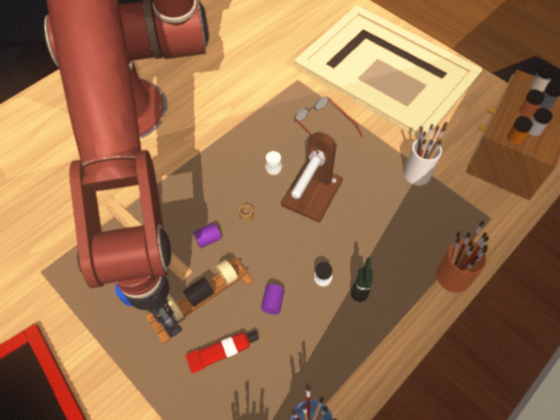

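The gripper now straddles the wide roll at about (170,310). Closing.

Emit:
send_rows([
  {"translation": [0.1, 0.2, 0.1], "delta_rot": [0, 0, 0], "jaw": 8.5},
  {"translation": [0.1, 0.2, 0.1], "delta_rot": [0, 0, 0], "jaw": 8.5},
  {"translation": [0.1, 0.2, 0.1], "delta_rot": [0, 0, 0], "jaw": 5.0},
  {"translation": [0.1, 0.2, 0.1], "delta_rot": [0, 0, 0], "jaw": 5.0},
  {"translation": [0.1, 0.2, 0.1], "delta_rot": [0, 0, 0], "jaw": 5.0},
  {"translation": [0.1, 0.2, 0.1], "delta_rot": [0, 0, 0], "jaw": 5.0},
  {"translation": [0.1, 0.2, 0.1], "delta_rot": [0, 0, 0], "jaw": 5.0},
  {"translation": [0.1, 0.2, 0.1], "delta_rot": [0, 0, 0], "jaw": 5.0},
])

```text
time: 2.55
tool_pos: [0.5326, -0.2736, 0.0505]
tool_rot: [0.001, 0.757, 0.654, 0.0]
contact_force: [-0.3, -0.8, 5.6]
gripper_width: 0.623
grasp_force: 63.3
```

```bash
python3 -c "
from h import *
go([.531,-.271,.20],82)
go([.57,.0,.15],107.6)"
```

```text
t 2.55 pos [ 0.5326 -0.2736  0.0505] F [-0.3 -0.8  5.6] w 0.623 gf 63.3 q [-0.6   0.19  1.81 -0.    1.14 -0.45]
xyaw 81.64 -> trans [  0.22  -0.17 -14.95] rot [ 0.002  0.001 -0.006]
t 2.55 pos [ 0.5326 -0.2736  0.0505] F [-0.3 -0.8  5.6] w 0.623 gf 63.3 q [-0.6   0.19  1.81 -0.    1.14 -0.45]
xyaw 81.64 -> trans [27.61 -0.26 -9.97] rot [ 0.001  0.001 -0.453]
```

Emit:
send_rows([
  {"translation": [0, 0, -0.3], "delta_rot": [0, 0, 0], "jaw": 5.0},
  {"translation": [0, 0, -1], "delta_rot": [0, 0, 0], "jaw": 5.0},
  {"translation": [0, 0, -2], "delta_rot": [0, 0, 0], "jaw": 5.0},
  {"translation": [0, 0, -4], "delta_rot": [0, 0, 0], "jaw": 5.0},
  {"translation": [0, 0, -7], "delta_rot": [0, 0, 0], "jaw": 5.0},
  {"translation": [0, 0, -10], "delta_rot": [0, 0, 0], "jaw": 5.0},
  {"translation": [0, 0, -12], "delta_rot": [0, 0, 0], "jaw": 5.0},
  {"translation": [0, 0, -12], "delta_rot": [0, 0, 0], "jaw": 5.0},
])

```text
time: 3.35
tool_pos: [0.5339, -0.2744, 0.1742]
tool_rot: [0.004, 0.757, 0.654, 0.001]
contact_force: [0.9, 0.3, -1.1]
gripper_width: 0.622
grasp_force: 63.0
```

```bash
python3 - <<'E'
from h import *
p,r,s=tool(); go([.57,.0,.15],107.6)
for nm in('scene','top'):
    f=grab(nm,nm+'2.png'); V=cloud(f).reshape(-1,3); I=f['pixels'].reshape(-1,3).astype(int)
    m=(np.linalg.norm(V-p,axis=1)<.06)&(I[:,0]>90)&(I[:,2]>150)&(V[:,2]<p[2]+.035)
    c,d,e,t=cyl(V[m],p+[0,.006,.0],[.141,.99,0],.028); L=r.inv().apply(c-p); print(nm,m.sum(),c.round(4),d.round(3),e.round(4),t.round(4),'in tool mm',(L*1000).round(1),'dir tool',r.inv().apply(d).round(3))
a=cv2.imread('pics/scene2.png'); cv2.imwrite('pics/c2.png',cv2.resize(a[200:340,110:290],(800,622))[:600])
E
```

```text
t 3.35 pos [ 0.5339 -0.2744  0.1742] F [ 0.9  0.3 -1.1] w 0.622 gf 63.0 q [-0.6   0.04  1.74  0.    1.35 -0.45]
xyaw 81.64 -> trans [27.68 -0.43  2.32] rot [ 0.006  0.005 -0.453]
scene 168 [ 0.5314 -0.268   0.1757] [ 0.285  0.938 -0.199] 0.0011 [-0.0105  0.0161  0.025 ] in tool mm [ 5.9 -3.4 -1.6] dir tool [0.97  0.144 0.197]
top 4 [ 0.5293 -0.2677  0.1355] [0.01  0.524 0.851] 0.0 [0.0505 0.0542 0.0565] in tool mm [ 6.  -5.8 38.7] dir tool [ 0.517 -0.06  -0.854]
```

View pics/c2.png

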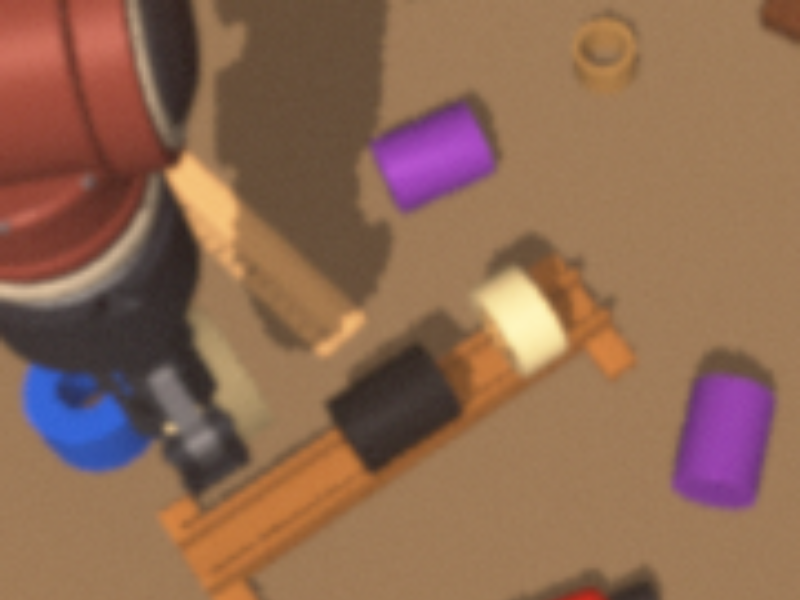

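```bash
python3 - <<'E'
from h import *
go([.5699,.0259,.128],107.6)
E
```

```text
t 3.45 pos [ 0.5318 -0.273   0.1694] F [-0.2  0.1  0.2] w 0.623 gf 63.0 q [-0.6   0.05  1.75  0.    1.35 -0.45]
xyaw 81.64 -> trans [30.13 -0.58  4.13] rot [ 0.     0.    -0.453]
```

Emit:
send_rows([
  {"translation": [2.5, 0, 0], "delta_rot": [0, 0, -0.06], "jaw": 5.0},
  {"translation": [6.5, -0.1, 0], "delta_rot": [0, 0, -0.13], "jaw": 5.0},
  {"translation": [11, -0.2, 0], "delta_rot": [0, 0, -0.2], "jaw": 5.0},
  {"translation": [15.5, -0.3, 0], "delta_rot": [0, 0, -0.27], "jaw": 5.0},
  {"translation": [20, -0.4, 1], "delta_rot": [0, 0, -0.34], "jaw": 5.0},
  {"translation": [24, -0.5, 2], "delta_rot": [0, 0, -0.4], "jaw": 5.0},
  {"translation": [27, -0.6, 3.5], "delta_rot": [0, 0, -0.453], "jaw": 5.0},
  {"translation": [28, -0.6, 4.1], "delta_rot": [0, 0, -0.453], "jaw": 5.0},
])

```text
time: 4.25
tool_pos: [0.5642, 0.0077, 0.1242]
tool_rot: [-0.003, 0.589, 0.808, -0.001]
contact_force: [0.1, 0.2, -0.4]
gripper_width: 0.625
grasp_force: 63.1
```

```bash
python3 - <<'E'
from h import *
f=grab('scene'); f=grab('scene','s3.png');W=cloud(f)
go([.5699,.0259,.128],107.6)
p,r,s=tool()
V=W.reshape(-1,3); I=f['pixels'].reshape(-1,3).astype(int)
m=(np.linalg.norm(V-p,axis=1)<.06)&(I[:,0]>80)&(I[:,2]>140)&(V[:,2]<p[2]+.035)
c,d,e,t=cyl(V[m],p+[-.002,.007,-.003],[-.302,.953,0],.028); print(m.sum(),c.round(4),d.round(3),e.round(4),t.round(4),'tool mm',(r.inv().apply(c-p)*1000).round(1),r.inv().apply(d).round(3))
cv2.imwrite('pics/c3.png',cv2.resize(f['pixels'][125:245,215:375],(800,600),interpolation=cv2.INTER_CUBIC))
E
```

```text
t 4.35 pos [0.5648 0.0059 0.1252] F [ 1.  -0.7 -1.6] w 0.624 gf 63.1 q [-0.12  0.02  1.86 -0.    1.27 -0.43]
xyaw 107.67 -> trans [ 1.75  1.09 -0.28] rot [-0.005 -0.002  0.001]
421 [0.5636 0.0132 0.1227] [-0.321  0.947 -0.011] 0.0056 [-0.0171 -0.0138  0.0031] tool mm [7.3 1.1 2.5] [ 1.    -0.018  0.013]
```

View pics/c3.png

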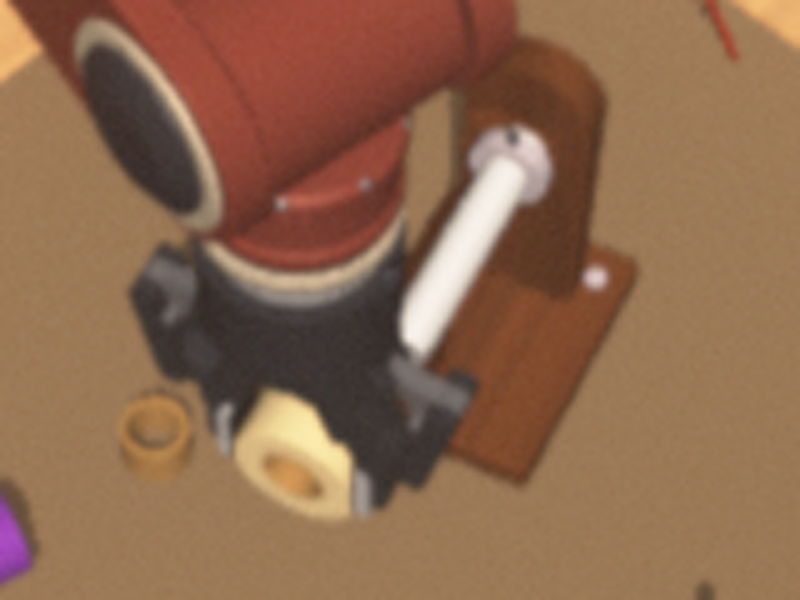

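```bash
cat >> h.py <<'E'
def ray(f,uv,r,p,xt):
    """point (tool mm) where pixel ray meets plane tool-x = xt (m)"""
    K=np.array([[f['fx'],0,f['cx']],[0,f['fy'],f['cy']],[0,0,1]],float)
    q=cv2.undistortPoints(np.array(uv,float).reshape(1,1,2),K,f['dist']).ravel()
    Rm=cv2.Rodrigues(f['rvec'].astype(float))[0]; o=-Rm.T@f['tvec'].reshape(3); v=Rm.T@np.array([q[0],q[1],1])
    o=r.inv().apply(o-p); v=r.inv().apply(v); return (o+v*(xt-o[0])/v[0])*1000
E
python3 - <<'E'
from h import *
f=load('s3.png'); I=f['pixels'].astype(int); V=cloud(f)
p=np.array([.5648,.0059,.1252]); _,r,_=tool()
sub=I[200:235,255:295]; hsv=cv2.cvtColor(f['pixels'],cv2.COLOR_BGR2HSV)[200:235,255:295]
L=r.inv().apply((V[200:235,255:295]-p).reshape(-1,3)).reshape(35,40,3)*1000
face=(hsv[...,2]>140)&(L[...,0]<-5)&(L[...,0]>-22); print('face x tool',np.percentile(L[...,0][face],[5,25,50,75,95]).round(1))
for y in range(10,33): print(' '.join('%3d'%v for v in I[200+y,262:288,0]))
E
```

```text
face x tool [-9.4 -8.  -7.4 -6.7 -5.7]
 51  76 105 124 130 136 144 151 152 157 161 164 167 169 171 168 156 116  72  55  51  51  49  51  46  51
 66  96 118 131 139 141 147 149 154 161 165 168 169 170 170 171 167 145  92  57  55  52  45  52  47  54
 91 115 128 135 136 138 140 141 149 156 160 164 170 170 170 172 170 161 120  81  59  53  51  50  47  49
110 126 129 130 132 131 134 132 137 143 147 156 164 168 170 171 172 166 148 114  90  79  59  53  52  53
117 129 129 128 131 128 124 125 128 131 134 143 147 157 166 170 170 167 164 148 138 117  79  55  52  49
118 128 129 130 126 124 112 107 113 118 122 129 134 140 149 161 167 167 165 164 158 143 105  71  50  52
116 128 130 129 125 112  90  85  92  96 107 116 126 131 133 147 156 166 165 162 164 154 130  85  57  49
108 122 128 131 123 101  79  74  74  82  87  97 105 116 127 135 142 147 158 163 159 158 142  94  59  53
101 116 128 130 124 105  82  75  78  82  84  84  88  96 107 124 132 134 144 155 158 153 140 100  81  61
 90 104 121 129 126 116  96  87  80  82  85  86  85  84  89 105 124 128 134 144 151 151 137 106 113  97
 87  93 106 123 129 1
[... 630 characters left out ...]
  91  89  96 106 112 121 125 126 127 128 130 130 130 129 131 123 110 133 142
 83  89  86  88  84  87  86  87  86  90  90  98 105 112 118 126 123 124 125 124 124 127 118 104 118 132
 85  87  84  88  89  85  88  87  87  86  86  90  90  92 100 105 107 111 112 110 115 109 102  96 101 111
 85  90  87  89  86  87  84  84  86  88  90  87  90  86  87  95  92  93  99  99  96  96  90  89  90  93
 88  88  87  86  89  86  90  88  88  87  89  86  86  88  87  87  88  87  89  91  90  89  86  86  89  84
 89  86  86  88  84  85  87  88  87  85  87  87  89  89  89  88  86  87  85  86  85  86  86  86  89  90
 86  86  90  85  86  85  84  85  87  85  86  87  87  88  88  91  86  91  86  88  90  87  87  88  86  87
```

```bash
python3 - <<'E'
from h import *
f=load('s3.png'); b=f['pixels'][...,0].astype(float); V=cloud(f)
p=np.array([.5648,.0059,.1252]); _,r,_=tool()
m=np.zeros(b.shape,np.uint8); m[213:226,264:282]=(b[213:226,264:282]<108)
n,l,st,ce=cv2.connectedComponentsWithStats(m); i=l[219,273]; print(st[i],ce[i])
L=r.inv().apply((V-p).reshape(-1,3)).reshape(*V.shape)*1000
ring=[(218,264),(217,265),(220,266),(223,270),(225,276),(226,278),(223,281),(221,282),(213,265),(219,281),(222,268)]
print([L[a].round(1).tolist() for a in ring])
for xt in(-.008,-.0125): print(xt,ray(f,ce[i],r,p,xt).round(1), 'rod scene', r.inv().apply(np.array([.5482,.1004,.1261])-p).round(4), 'rod top', r.inv().apply(np.array([.5448,.0992,.1267])-p).round(4))
E
```

```text
[267 215  13  10  74] [273.18918919 219.85135135]
[[-7.5, -21.0, 12.2], [-7.0, -18.8, 7.2], [-9.4, -15.4, 13.0], [-7.1, -7.7, 23.0], [-6.3, 5.8, 21.5], [-7.0, 10.7, 20.6], [-6.9, 17.6, 2.3], [-6.4, 19.6, -6.8], [-6.1, -18.7, -7.7], [-6.9, 17.7, -14.1], [-7.2, -12.2, 22.4]]
-0.008 [-8.   0.6  1.6] rod scene [ 0.0951  0.0129 -0.0008] rod top [ 0.095   0.0093 -0.0014]
-0.0125 [-12.5   3.1  -7.7] rod scene [ 0.0951  0.0129 -0.0008] rod top [ 0.095   0.0093 -0.0014]
```

Emit:
send_rows([
  {"translation": [0, 0.6, -0.1], "delta_rot": [-0.003, -0.001, 0], "jaw": 5.0},
  {"translation": [0, 1.2, -0.2], "delta_rot": [-0.005, -0.002, 0], "jaw": 5.0},
  {"translation": [0.5, 1.28, -0.2], "delta_rot": [-0.005, -0.002, 0], "jaw": 5.0},
  {"translation": [1, 1.28, -0.2], "delta_rot": [-0.005, -0.002, 0], "jaw": 5.0},
  {"translation": [1.5, 1.28, -0.2], "delta_rot": [-0.005, -0.002, 0], "jaw": 5.0},
  {"translation": [1.9, 1.28, -0.2], "delta_rot": [-0.005, -0.002, 0], "jaw": 5.0},
  {"translation": [1.9, 1.28, -0.2], "delta_rot": [-0.005, -0.002, 0], "jaw": 5.0},
  {"translation": [1.9, 1.28, -0.2], "delta_rot": [-0.005, -0.002, 0], "jaw": 5.0},
])

```text
time: 5.15
tool_pos: [0.573, 0.0269, 0.1304]
tool_rot: [0.002, 0.591, 0.807, 0.001]
contact_force: [-0.2, 0.5, -1.1]
gripper_width: 0.624
grasp_force: 63.1
```

```bash
cat >> h.py <<'E'
def rod(c=(.5482,.1004,.125),yaw=17.6):
    """TCP station along rod from root (mm), lateral and height error; force in tool axes"""
    p,r,s=tool(); y=np.radians(yaw); d=np.array([-np.sin(y),np.cos(y)]); n=np.array([d[1],-d[0]])
    e=p[:2]-np.array(c[:2]); print('t',s['time'],'to root mm',round((.086-e@d)*1000,1),'lat',round(e@n*1000,1),'z',round(p[2]*1000,1),'Ftool',r.inv().apply(s['contact_force']).round(1),'tau',np.round(s['ft_torque'],2),'w',round(s['gripper_width'],3))
E
python3 - <<'E'
from h import *
go([.5696,.0327,.127],107.6); rod()
f=grab('scene','s4.png'); cv2.imwrite('pics/c4.png',cv2.resize(f['pixels'][125:245,215:375],(640,480),interpolation=cv2.INTER_CUBIC)); rod()
E
```

```text
t 5.15 pos [0.573  0.0269 0.1304] F [-0.2  0.5 -1.1] w 0.624 gf 63.1 q [-0.08  0.03  1.84 -0.    1.27 -0.39]
xyaw 107.61 -> trans [ 0.66 -0.15  0.33] rot [0.005 0.002 0.   ]
t 5.15 to root mm 163.6 lat 1.4 z 130.4 Ftool [ 0.6 -0.1  1.1] tau [ 0.01  0.01 -0.  ] w 0.624
t 5.2 to root mm 163.7 lat 1.5 z 130.3 Ftool [-0.1 -0.2  0.5] tau [ 0.04 -0.04  0.01] w 0.624
```

View pics/c4.png

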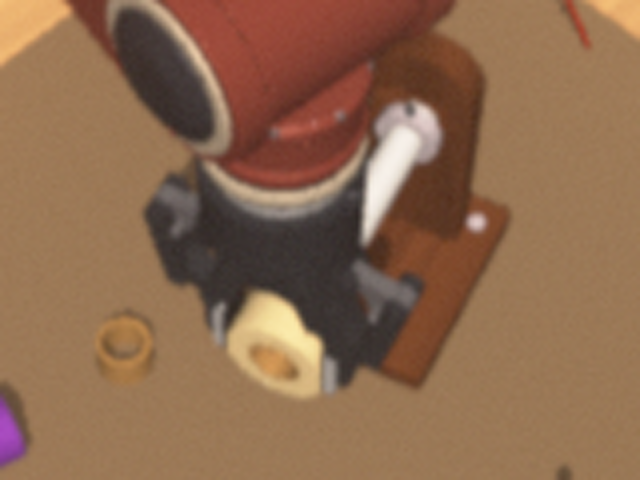

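```bash
cat >> h.py <<'E'
def hole(f,u,v,xt,thr=108,hw=9,hh=7):
    b=f['pixels'][...,0].astype(float); m=np.zeros(b.shape,np.uint8)
    m[v-hh:v+hh,u-hw:u+hw]=b[v-hh:v+hh,u-hw:u+hw]<thr
    n,l,st,ce=cv2.connectedComponentsWithStats(m); i=l[v,u]; p,r,_=tool()
    V=cloud(f); L=r.inv().apply((V-p).reshape(-1,3)).reshape(*V.shape)*1000
    k=cv2.dilate((l==i).astype(np.uint8),np.ones((5,5)))-cv2.dilate((l==i).astype(np.uint8),np.ones((3,3)))
    q=L[k>0]; print(st[i],ce[i].round(1),'ring x',np.percentile(q[:,0],[10,25,50,75,90]).round(1)); 
    for x in (xt if xt else [np.median(q[:,0])]): print(ray(f,ce[i],r,p,x/1000).round(1))
    print('rod@scene tool y,z',(r.inv().apply(np.array([.5482,.1004,.1261])-p)*1000).round(1))
E
python3 - <<'E'
from h import *
hole(load('s4.png'),283,215,None)
E
```

```text
[277 211  13   9  82] [283.  215.1] ring x [-10.   -9.6  -9.1  -8.1  -7. ]
[-9.1  0.2  2.1]
rod@scene tool y,z [77.7 -1.5  4. ]
```

Emit:
send_rows([
  {"translation": [0, -0.17, 0.2], "delta_rot": [0.005, 0.002, 0], "jaw": 5.0},
  {"translation": [0, -0.17, 0.2], "delta_rot": [0.005, 0.002, 0], "jaw": 5.0},
  {"translation": [0.4, -0.17, 0.2], "delta_rot": [0.005, 0.002, 0], "jaw": 5.0},
  {"translation": [0.8, -0.17, 0.2], "delta_rot": [0.005, 0.002, 0], "jaw": 5.0},
  {"translation": [1.2, -0.17, 0.2], "delta_rot": [0.005, 0.002, 0], "jaw": 5.0},
  {"translation": [1.4, -0.17, 0.2], "delta_rot": [0.005, 0.002, 0], "jaw": 5.0},
  {"translation": [1.6, -0.17, 0.2], "delta_rot": [0.005, 0.002, 0], "jaw": 5.0},
  {"translation": [1.6, -0.17, 0.2], "delta_rot": [0.005, 0.002, 0], "jaw": 5.0},
])

```text
time: 6.0
tool_pos: [0.5666, 0.0418, 0.1283]
tool_rot: [0.0, 0.591, 0.807, 0.0]
contact_force: [-0.5, 0.1, -1.3]
gripper_width: 0.625
grasp_force: 63.1
```

```bash
python3 -c "
from h import *
rod(); go([.5696,.0327,.128],107.6)"
```

```text
t 6.0 to root mm 147.4 lat -0.2 z 128.3 Ftool [ 0.2 -0.5  1.3] tau [-0.    0.02  0.01] w 0.625
t 6.0 pos [0.5666 0.0418 0.1283] F [-0.5  0.1 -1.3] w 0.625 gf 63.1 q [-0.06  0.02  1.85  0.    1.27 -0.36]
xyaw 107.61 -> trans [-0.96  0.01  0.03] rot [0. 0. 0.]
```

Emit:
send_rows([
  {"translation": [0.4, 0, 0], "delta_rot": [0, 0, 0], "jaw": 5.0},
  {"translation": [1.0, 0, 0], "delta_rot": [0, 0, 0], "jaw": 5.0},
  {"translation": [1.7, 0, 0], "delta_rot": [0, 0, 0], "jaw": 5.0},
  {"translation": [2.4, 0, 0], "delta_rot": [0, 0, 0], "jaw": 5.0},
  {"translation": [3.1, 0, 0], "delta_rot": [0, 0, 0], "jaw": 5.0},
  {"translation": [3.7, 0, 0], "delta_rot": [0, 0, 0], "jaw": 5.0},
  {"translation": [4.0, 0, 0], "delta_rot": [0, 0, 0], "jaw": 5.0},
  {"translation": [4.0, 0, 0], "delta_rot": [0, 0, 0], "jaw": 5.0},
])

```text
time: 6.8
tool_pos: [0.5545, 0.0801, 0.1283]
tool_rot: [0.0, 0.59, 0.807, -0.0]
contact_force: [1.2, -0.2, -0.3]
gripper_width: 0.619
grasp_force: 63.1
```

```bash
python3 -c "
from h import *
rod()"
```

```text
t 6.8 to root mm 107.2 lat -0.2 z 128.3 Ftool [-0.6  1.   0.3] tau [-0.03 -0.02  0.03] w 0.619
```

Emit:
send_rows([
  {"translation": [0.4, 0, 0], "delta_rot": [0, 0, 0], "jaw": 5.0},
  {"translation": [1.0, 0, 0], "delta_rot": [0, 0, 0], "jaw": 5.0},
  {"translation": [1.7, 0, 0], "delta_rot": [0, 0, 0], "jaw": 5.0},
  {"translation": [2.4, 0, 0], "delta_rot": [0, 0, 0], "jaw": 5.0},
  {"translation": [3.1, 0, 0], "delta_rot": [0, 0, 0], "jaw": 5.0},
  {"translation": [3.7, 0, 0], "delta_rot": [0, 0, 0], "jaw": 5.0},
  {"translation": [4.1, 0, 0], "delta_rot": [0, 0, 0], "jaw": 5.0},
  {"translation": [4.1, 0, 0], "delta_rot": [0, 0, 0], "jaw": 5.0},
])

```text
time: 7.6
tool_pos: [0.542, 0.1193, 0.1282]
tool_rot: [-0.0, 0.59, 0.807, -0.0]
contact_force: [-0.1, -0.1, -0.9]
gripper_width: 0.623
grasp_force: 63.1
```

```bash
python3 -c "
from h import *
rod()"
```

```text
t 7.6 to root mm 66.2 lat -0.2 z 128.2 Ftool [-0.1 -0.2  0.9] tau [-0.03 -0.02 -0.  ] w 0.623
```

Emit:
send_rows([
  {"translation": [0.2, 0, 0], "delta_rot": [0, 0, 0], "jaw": 5.0},
  {"translation": [0.4, 0, 0], "delta_rot": [0, 0, 0], "jaw": 5.0},
  {"translation": [0.5, 0, 0], "delta_rot": [0, 0, 0], "jaw": 5.0},
  {"translation": [0.6, 0, 0], "delta_rot": [0, 0, 0], "jaw": 5.0},
  {"translation": [0.7, 0, 0], "delta_rot": [0, 0, 0], "jaw": 5.0},
  {"translation": [0.75, 0, 0], "delta_rot": [0, 0, 0], "jaw": 5.0},
  {"translation": [0.8, 0, 0], "delta_rot": [0, 0, 0], "jaw": 5.0},
  {"translation": [0.8, 0, 0], "delta_rot": [0, 0, 0], "jaw": 5.0},
])

```text
time: 8.4
tool_pos: [0.5398, 0.1264, 0.1283]
tool_rot: [0.0, 0.591, 0.807, -0.0]
contact_force: [-0.1, -1.1, -1.1]
gripper_width: 0.624
grasp_force: 63.1
```

Emit:
send_rows([
  {"translation": [0.05, 0, 0], "delta_rot": [0, 0, 0], "jaw": 5.0},
  {"translation": [0.1, 0, 0], "delta_rot": [0, 0, 0], "jaw": 5.0},
  {"translation": [0.15, 0, 0], "delta_rot": [0, 0, 0], "jaw": 5.0},
  {"translation": [0.2, 0, 0], "delta_rot": [0, 0, 0], "jaw": 5.0},
  {"translation": [0.25, 0, 0], "delta_rot": [0, 0, 0], "jaw": 5.0},
  {"translation": [0.3, 0, 0], "delta_rot": [0, 0, 0], "jaw": 5.0},
  {"translation": [0.3, 0, 0], "delta_rot": [0, 0, 0], "jaw": 5.0},
  {"translation": [0.3, 0, 0], "delta_rot": [0, 0, 0], "jaw": 5.0},
])

```text
time: 9.2
tool_pos: [0.5389, 0.1292, 0.1283]
tool_rot: [0.0, 0.591, 0.807, -0.0]
contact_force: [-0.7, -1.1, 0.1]
gripper_width: 0.624
grasp_force: 63.1
```

Emit:
send_rows([
  {"translation": [0.05, 0, 0], "delta_rot": [0, 0, 0], "jaw": 5.0},
  {"translation": [0.1, 0, 0], "delta_rot": [0, 0, 0], "jaw": 5.0},
  {"translation": [0.15, 0, 0], "delta_rot": [0, 0, 0], "jaw": 5.0},
  {"translation": [0.2, 0, 0], "delta_rot": [0, 0, 0], "jaw": 5.0},
  {"translation": [0.25, 0, 0], "delta_rot": [0, 0, 0], "jaw": 5.0},
  {"translation": [0.3, 0, 0], "delta_rot": [0, 0, 0], "jaw": 5.0},
  {"translation": [0.3, 0, 0], "delta_rot": [0, 0, 0], "jaw": 5.0},
  {"translation": [0.3, 0, 0], "delta_rot": [0, 0, 0], "jaw": 5.0},
])

```text
time: 10.0
tool_pos: [0.538, 0.1321, 0.1283]
tool_rot: [-0.0, 0.591, 0.807, -0.0]
contact_force: [-0.4, 0.6, -1.3]
gripper_width: 0.624
grasp_force: 63.1
```

Emit:
send_rows([
  {"translation": [0.05, 0, 0], "delta_rot": [0, 0, 0], "jaw": 5.0},
  {"translation": [0.1, 0, 0], "delta_rot": [0, 0, 0], "jaw": 5.0},
  {"translation": [0.15, 0, 0], "delta_rot": [0, 0, 0], "jaw": 5.0},
  {"translation": [0.2, 0, 0], "delta_rot": [0, 0, 0], "jaw": 5.0},
  {"translation": [0.25, 0, 0], "delta_rot": [0, 0, 0], "jaw": 5.0},
  {"translation": [0.3, 0, 0], "delta_rot": [0, 0, 0], "jaw": 5.0},
  {"translation": [0.3, 0, 0], "delta_rot": [0, 0, 0], "jaw": 5.0},
  {"translation": [0.3, 0, 0], "delta_rot": [0, 0, 0], "jaw": 5.0},
])

```text
time: 10.8
tool_pos: [0.5371, 0.135, 0.1283]
tool_rot: [-0.0, 0.591, 0.807, -0.0]
contact_force: [0.7, 0.1, -1.1]
gripper_width: 0.624
grasp_force: 63.1
```

Emit:
send_rows([
  {"translation": [0.05, 0, 0], "delta_rot": [0, 0, 0], "jaw": 5.0},
  {"translation": [0.1, 0, 0], "delta_rot": [0, 0, 0], "jaw": 5.0},
  {"translation": [0.15, 0, 0], "delta_rot": [0, 0, 0], "jaw": 5.0},
  {"translation": [0.2, 0, 0], "delta_rot": [0, 0, 0], "jaw": 5.0},
  {"translation": [0.25, 0, 0], "delta_rot": [0, 0, 0], "jaw": 5.0},
  {"translation": [0.3, 0, 0], "delta_rot": [0, 0, 0], "jaw": 5.0},
  {"translation": [0.3, 0, 0], "delta_rot": [0, 0, 0], "jaw": 5.0},
  {"translation": [0.3, 0, 0], "delta_rot": [0, 0, 0], "jaw": 5.0},
])

```text
time: 11.6
tool_pos: [0.5362, 0.1377, 0.1283]
tool_rot: [0.0, 0.591, 0.807, -0.0]
contact_force: [0.3, -0.3, -0.9]
gripper_width: 0.627
grasp_force: 63.1
```

Emit:
send_rows([
  {"translation": [0.05, 0, 0], "delta_rot": [0, 0, 0], "jaw": 5.0},
  {"translation": [0.1, 0, 0], "delta_rot": [0, 0, 0], "jaw": 5.0},
  {"translation": [0.15, 0, 0], "delta_rot": [0, 0, 0], "jaw": 5.0},
  {"translation": [0.2, 0, 0], "delta_rot": [0, 0, 0], "jaw": 5.0},
  {"translation": [0.25, 0, 0], "delta_rot": [0, 0, 0], "jaw": 5.0},
  {"translation": [0.3, 0, 0], "delta_rot": [0, 0, 0], "jaw": 5.0},
  {"translation": [0.3, 0, 0], "delta_rot": [0, 0, 0], "jaw": 5.0},
  {"translation": [0.3, 0, 0], "delta_rot": [0, 0, 0], "jaw": 5.0},
])

```text
time: 12.4
tool_pos: [0.5362, 0.1379, 0.1284]
tool_rot: [0.003, 0.591, 0.807, -0.002]
contact_force: [1.7, -10.9, -2.8]
gripper_width: 0.626
grasp_force: 63.0
```

```bash
python3 -c "
from h import *
rod()"
```

```text
t 12.4 to root mm 46.6 lat -0.1 z 128.4 Ftool [-10.8  -1.7   2.9] tau [-1.77 -0.47  0.11] w 0.626
```

Emit:
send_rows([
  {"translation": [-0.1, 0, 0], "delta_rot": [0, 0, 0], "jaw": 5.0},
  {"translation": [-0.2, 0, 0], "delta_rot": [0, 0, 0], "jaw": 5.0},
  {"translation": [-0.22, 0, 0], "delta_rot": [0, 0, 0], "jaw": 5.0},
  {"translation": [-0.22, 0, 0], "delta_rot": [0, 0, 0], "jaw": 5.6},
  {"translation": [-0.22, 0, 0], "delta_rot": [0, 0, 0], "jaw": 6.5},
  {"translation": [-0.22, 0, 0], "delta_rot": [0, 0, 0], "jaw": 7.6},
  {"translation": [-0.22, 0, 0], "delta_rot": [0, 0, 0], "jaw": 8.5},
  {"translation": [-0.22, 0, 0], "delta_rot": [0, 0, 0], "jaw": 8.5},
])

```text
time: 13.2
tool_pos: [0.5359, 0.1388, 0.1284]
tool_rot: [-0.0, 0.591, 0.807, 0.0]
contact_force: [-0.2, 0.6, -0.6]
gripper_width: 0.997
grasp_force: 0.0
```

```bash
python3 -c "
from h import *
rod(); go([.553,-.124,.13],82)"
```

```text
t 13.2 to root mm 45.7 lat -0.1 z 128.4 Ftool [0.6 0.  0.6] tau [ 0.02 -0.02 -0.04] w 0.997
t 13.2 pos [0.5359 0.1388 0.1284] F [-0.2  0.6 -0.6] w 0.997 gf 0.0 q [ 0.12 -0.02  1.88  0.    1.27 -0.19]
xyaw 107.6 -> trans [-25.57  -6.32  -0.17] rot [ 0.    -0.     0.447]
```

Emit:
send_rows([
  {"translation": [0, 0, -2.5], "delta_rot": [0, 0, 0], "jaw": 8.5},
  {"translation": [0, 0, -6.5], "delta_rot": [0, 0, 0], "jaw": 8.5},
  {"translation": [-2, -0.5, -8], "delta_rot": [0, 0, 0.05], "jaw": 8.5},
  {"translation": [-6, -1.5, -8], "delta_rot": [0, 0, 0.15], "jaw": 8.5},
  {"translation": [-10.5, -2.6, -8], "delta_rot": [0, 0, 0.25], "jaw": 8.5},
  {"translation": [-15, -3.7, -8], "delta_rot": [0, 0, 0.35], "jaw": 8.5},
  {"translation": [-19.5, -4.8, -7], "delta_rot": [0, 0, 0.447], "jaw": 8.5},
  {"translation": [-23.5, -5.8, -5], "delta_rot": [0, 0, 0.447], "jaw": 8.5},
])

```text
time: 14.0
tool_pos: [0.553, -0.1054, 0.1804]
tool_rot: [0.002, 0.755, 0.655, 0.001]
contact_force: [1.6, 0.0, -0.6]
gripper_width: 0.991
grasp_force: 0.0
```

```bash
python3 -c "
from h import *
go([.553,-.124,.10],82)"
```

```text
t 14.0 pos [ 0.553  -0.1054  0.1804] F [ 1.6  0.  -0.6] w 0.991 gf 0.0 q [-0.32 -0.05  1.83  0.    1.36 -0.18]
xyaw 81.86 -> trans [-1.84  0.23  8.04] rot [ 0.005  0.001 -0.002]
```

Emit:
send_rows([
  {"translation": [-1.9, 0, 3], "delta_rot": [0, 0, 0], "jaw": 8.5},
  {"translation": [-1.9, 0, 7], "delta_rot": [0, 0, 0], "jaw": 8.5},
  {"translation": [-1.9, 0, 8.5], "delta_rot": [0, 0, 0], "jaw": 8.5},
  {"translation": [-1.9, 0, 8.5], "delta_rot": [0, 0, 0], "jaw": 8.5},
  {"translation": [-1.9, 0, 8.5], "delta_rot": [0, 0, 0], "jaw": 8.5},
  {"translation": [-1.9, 0, 8.5], "delta_rot": [0, 0, 0], "jaw": 8.5},
  {"translation": [-1.9, 0, 8.5], "delta_rot": [0, 0, 0], "jaw": 8.5},
  {"translation": [-1.9, 0, 8.5], "delta_rot": [0, 0, 0], "jaw": 8.5},
])

```text
time: 14.8
tool_pos: [0.5499, -0.1218, 0.0949]
tool_rot: [0.001, 0.755, 0.656, 0.001]
contact_force: [0.6, 0.6, -0.2]
gripper_width: 0.993
grasp_force: 0.0
```

```bash
python3 -c "
from h import *
go([.553,-.124,.044],82)
f=grab('scene','s5.png');W=cloud(f)
d=np.array([-.302,.953,0]);n=np.array([.953,.302,0]);c=np.array([.5482,.1004,.125]);V=W.reshape(-1,3);I=f['pixels'].reshape(-1,3)
t=86-((V-c)@d)*1000;s=(V-c)@n*1000
m=(abs(s)<30)&(t>0)&(t<130)&(V[:,2]>.14)&(V[:,2]<.162);print('roll span from root',np.percentile(t[m],[1,5,50,95,99]).round(1),m.sum())
cv2.imwrite('pics/c5.png',cv2.resize(f['pixels'][120:300,180:360],(600,600)))"
```

```text
t 14.8 pos [ 0.5499 -0.1218  0.0949] F [ 0.6  0.6 -0.2] w 0.993 gf 0.0 q [-0.35  0.05  1.88 -0.    1.21 -0.21]
xyaw 82.01 -> trans [-0.17  0.32  5.09] rot [0.003 0.001 0.   ]
roll span from root [ 0.1  1.  37.7 56.9 58.2] 407
```

View pics/c5.png

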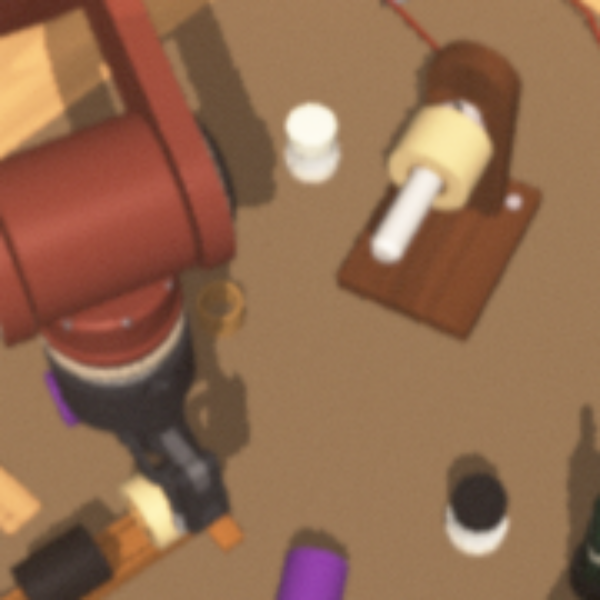

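The wide roll is on the rod against the collar at crop (440,155), and the gripper is above the narrow roll at crop (150,510). Descending to grip it.

Emit:
send_rows([
  {"translation": [-0.3, 0.33, 0], "delta_rot": [0, 0, 0], "jaw": 8.5},
  {"translation": [-0.3, 0.33, 2], "delta_rot": [0, 0, 0], "jaw": 8.5},
  {"translation": [-0.3, 0.33, 4], "delta_rot": [0, 0, 0], "jaw": 8.5},
  {"translation": [-0.3, 0.33, 5], "delta_rot": [0, 0, 0], "jaw": 8.5},
  {"translation": [-0.3, 0.33, 5], "delta_rot": [0, 0, 0], "jaw": 8.5},
  {"translation": [-0.3, 0.33, 5], "delta_rot": [0, 0, 0], "jaw": 4.2},
  {"translation": [-0.3, 0.33, 5], "delta_rot": [0, 0, 0], "jaw": 4.2},
  {"translation": [-0.3, 0.33, 5], "delta_rot": [0, 0, 0], "jaw": 4.2},
])

```text
time: 15.65
tool_pos: [0.5529, -0.1256, 0.0448]
tool_rot: [0.001, 0.755, 0.656, 0.001]
contact_force: [0.4, -1.2, 1.5]
gripper_width: 0.532
grasp_force: 61.4
```

Emit:
send_rows([
  {"translation": [0, 0, 0], "delta_rot": [0, 0, 0], "jaw": 4.2},
  {"translation": [0, 0, 0], "delta_rot": [0, 0, 0], "jaw": 4.2},
  {"translation": [0, 0, -0.5], "delta_rot": [0, 0, 0], "jaw": 4.2},
  {"translation": [0, 0, -1.5], "delta_rot": [0, 0, 0], "jaw": 4.2},
  {"translation": [0, 0, -4], "delta_rot": [0, 0, 0], "jaw": 4.2},
  {"translation": [0, 0, -8], "delta_rot": [0, 0, 0], "jaw": 4.2},
  {"translation": [0, 0, -9], "delta_rot": [0, 0, 0], "jaw": 4.2},
  {"translation": [0, 0, -9], "delta_rot": [0, 0, 0], "jaw": 4.2},
])

```text
time: 16.45
tool_pos: [0.5533, -0.1258, 0.1362]
tool_rot: [0.002, 0.755, 0.656, 0.001]
contact_force: [0.8, 0.1, -1.3]
gripper_width: 0.533
grasp_force: 61.4
```

```bash
python3 -c "
from h import *
d=np.array([-.302,.953]); c=np.array([.5482,.1004])+d*(.086-.150)
print(c); go([*c,.128],107.6)"
```

```text
[0.567528 0.039408]
t 16.45 pos [ 0.5533 -0.1258  0.1362] F [ 0.8  0.1 -1.3] w 0.533 gf 61.4 q [-0.35  0.01  1.85 -0.    1.28 -0.21]
xyaw 81.98 -> trans [16.55 -0.9   0.79] rot [ 0.005  0.002 -0.447]
```

Emit:
send_rows([
  {"translation": [1.5, -0.1, 0], "delta_rot": [0, 0, -0.07], "jaw": 4.2},
  {"translation": [4, -0.2, 0], "delta_rot": [0, 0, -0.16], "jaw": 4.2},
  {"translation": [7, -0.4, 0], "delta_rot": [0, 0, -0.25], "jaw": 4.2},
  {"translation": [10, -0.6, 0.3], "delta_rot": [0.002, 0.001, -0.34], "jaw": 4.2},
  {"translation": [13, -0.8, 0.6], "delta_rot": [0.003, 0.001, -0.42], "jaw": 4.2},
  {"translation": [15, -0.9, 0.9], "delta_rot": [0.003, 0.001, -0.447], "jaw": 4.2},
  {"translation": [16.2, -0.9, 0.9], "delta_rot": [0.003, 0.001, -0.447], "jaw": 4.2},
  {"translation": [16.2, -0.9, 0.9], "delta_rot": [0.003, 0.001, -0.447], "jaw": 4.2},
])

```text
time: 17.25
tool_pos: [0.5646, 0.0375, 0.1227]
tool_rot: [-0.003, 0.59, 0.807, -0.001]
contact_force: [-0.4, 0.3, 0.8]
gripper_width: 0.534
grasp_force: 61.4
```

Emit:
send_rows([
  {"translation": [0, 0, 0], "delta_rot": [0, 0, 0], "jaw": 4.2},
  {"translation": [0, 0, 0], "delta_rot": [0, 0, 0], "jaw": 4.2},
  {"translation": [0, 0, 0], "delta_rot": [0, 0, 0], "jaw": 4.2},
  {"translation": [0, 0, 0], "delta_rot": [0, 0, 0], "jaw": 4.2},
  {"translation": [0, 0, 0], "delta_rot": [0, 0, 0], "jaw": 4.2},
  {"translation": [0, 0, 0], "delta_rot": [0, 0, 0], "jaw": 4.2},
  {"translation": [0, 0, 0], "delta_rot": [0, 0, 0], "jaw": 4.2},
  {"translation": [0, 0, 0], "delta_rot": [0, 0, 0], "jaw": 4.2},
])

```text
time: 18.05
tool_pos: [0.5655, 0.0364, 0.1243]
tool_rot: [-0.001, 0.591, 0.807, -0.001]
contact_force: [-0.1, 0.6, -1.2]
gripper_width: 0.53
grasp_force: 61.4
```

```bash
python3 - <<'E'
from h import *
f=grab('scene','s6.png'); rod(); go([.5675,.0394,.127],107.6)
p,r,s=tool()
K=np.array([[f['fx'],0,f['cx']],[0,f['fy'],f['cy']],[0,0,1]],float)
q=p+r.apply([-.012,0,.002]); uv=cv2.projectPoints(q.reshape(1,3),f['rvec'].astype(float),f['tvec'].astype(float),K,f['dist'])[0].ravel(); print('exp hole',uv)
u,v=map(int,uv.round())
for k in range(v-10,v+11): print(k,' '.join('%3d'%x for x in f['pixels'][k,u-14:u+15,0]))
hole(f,u,v,None)
E
```

```text
t 18.1 to root mm 152.2 lat -2.8 z 124.3 Ftool [ 0.3 -0.2  0.6] tau [ 0.03 -0.07  0.02] w 0.533
t 18.1 pos [0.5655 0.0364 0.1243] F [-0.2  0.2 -0.6] w 0.533 gf 61.4 q [-0.07  0.02  1.85  0.    1.27 -0.37]
xyaw 107.59 -> trans [ 0.22  0.28 -0.27] rot [-0.003 -0.002 -0.   ]
exp hole [283.02996154 212.47231048]
202  64  86 135 132  82  43  61  89 112 127 135 144 148 153 160 161 162 166 166 167 154 111  67  54  47  46  51  50  47
203  70  87 133 135  90  58  81 108 126 137 142 149 153 158 160 165 166 165 168 169 161 122  86  60  49  50  51  48  48
204  76  92 132 136  95  79 103 122 138 141 144 149 154 157 163 166 169 170 170 169 166 150 121  94  69  52  49  47  51
205  84  99 133 135 105 108 121 129 134 138 139 140 149 158 159 166 169 172 167 168 171 165 153 135 103  64  48  46  45
206  86 102 137 137 113 118 127 128 129 128 126 129 136 144 150 159 165 168 169 171 170 168 163 156 132  80  48  47  49
207  88  97 120 129 117 125 127 128 124 111 104 106 119 133 134 139 146 161 167 172 169 169 166 160 144  95  58  45  49
208  85  91 103 113 116 123 126 124 109  90  83  86  95 107 109 117 12
[... 1160 characters left out ...]
6  87  88  87  89  88  91  96  97 102 107 114 121 121 121 122 123 120 108  94 123 134 112
219  86  88  87  83  86  86  86  84  86  83  87  86  87  88  87  88  94  99 104 107 109 110 111 103  97  89 103 111 101
220  87  89  85  87  84  85  86  87  87  88  84  87  88  87  88  85  88  89  91  94  91  92  93  90  86  88  88  94  88
221  86  87  87  83  86  89  86  83  86  87  84  88  85  87  87  88  84  85  85  86  89  87  86  86  86  85  87  85  86
222  86  85  90  85  86  85  85  87  87  85  87  85  83  85  84  85  88  83  85  87  84  86  87  86  90  87  89  87  87
[274 207  16  12 122] [281.  213.4] ring x [-11.7 -11.  -10.3  28.8  36.6]
[-10.3  -5.5  12.5]
rod@scene tool y,z [66.2  2.8 -1.7]
```

```bash
python3 - <<'E'
from h import *
f=load('s6.png'); p,r,s=tool()
for uv in [(283,211.8)]:
  for x in(-.0105,-.012): print(ray(f,uv,r,p,x).round(1))
E
```

```text
[-10.5  -0.8   2.3]
[-12.   -0.1  -0.7]
```

Emit:
send_rows([
  {"translation": [0, 0.3, -0.32], "delta_rot": [-0.002, -0.001, 0], "jaw": 4.2},
  {"translation": [0.2, 0.3, -0.32], "delta_rot": [-0.002, -0.001, 0], "jaw": 4.2},
  {"translation": [0.6, 0.3, -0.32], "delta_rot": [-0.002, -0.001, 0], "jaw": 4.2},
  {"translation": [1.1, 0.3, -0.32], "delta_rot": [-0.002, -0.001, 0], "jaw": 4.2},
  {"translation": [1.6, 0.3, -0.32], "delta_rot": [-0.002, -0.001, 0], "jaw": 4.2},
  {"translation": [1.9, 0.3, -0.32], "delta_rot": [-0.002, -0.001, 0], "jaw": 4.2},
  {"translation": [2.2, 0.3, -0.32], "delta_rot": [-0.002, -0.001, 0], "jaw": 4.2},
  {"translation": [2.2, 0.3, -0.32], "delta_rot": [-0.002, -0.001, 0], "jaw": 4.2},
])

```text
time: 18.9
tool_pos: [0.5616, 0.0587, 0.1274]
tool_rot: [-0.001, 0.59, 0.807, -0.0]
contact_force: [0.3, -0.7, 0.4]
gripper_width: 0.538
grasp_force: 61.4
```

```bash
python3 -c "
from h import *
rod()"
```

```text
t 18.9 to root mm 129.8 lat 0.2 z 127.4 Ftool [-0.8  0.1 -0.4] tau [-0.01  0.01  0.02] w 0.538
```

Emit:
send_rows([
  {"translation": [0.4, 0, 0], "delta_rot": [0, 0, 0], "jaw": 4.2},
  {"translation": [1.0, 0, 0], "delta_rot": [0, 0, 0], "jaw": 4.2},
  {"translation": [1.7, 0, 0], "delta_rot": [0, 0, 0], "jaw": 4.2},
  {"translation": [2.5, 0, 0], "delta_rot": [0, 0, 0], "jaw": 4.2},
  {"translation": [3.3, 0, 0], "delta_rot": [0, 0, 0], "jaw": 4.2},
  {"translation": [4.0, 0, 0], "delta_rot": [0, 0, 0], "jaw": 4.2},
  {"translation": [4.6, 0, 0], "delta_rot": [0, 0, 0], "jaw": 4.2},
  {"translation": [4.8, 0, 0], "delta_rot": [0, 0, 0], "jaw": 4.2},
])

```text
time: 19.7
tool_pos: [0.547, 0.1048, 0.1275]
tool_rot: [-0.0, 0.59, 0.807, -0.0]
contact_force: [0.9, -0.3, -0.5]
gripper_width: 0.531
grasp_force: 61.4
```

```bash
python3 -c "
from h import *
rod()"
```

```text
t 19.7 to root mm 81.4 lat 0.2 z 127.5 Ftool [-0.5  0.8  0.5] tau [-0.03  0.04  0.01] w 0.531
```

Emit:
send_rows([
  {"translation": [0.2, 0, 0], "delta_rot": [0, 0, 0], "jaw": 4.2},
  {"translation": [0.4, 0, 0], "delta_rot": [0, 0, 0], "jaw": 4.2},
  {"translation": [0.6, 0, 0], "delta_rot": [0, 0, 0], "jaw": 4.2},
  {"translation": [0.7, 0, 0], "delta_rot": [0, 0, 0], "jaw": 4.2},
  {"translation": [0.75, 0, 0], "delta_rot": [0, 0, 0], "jaw": 4.2},
  {"translation": [0.8, 0, 0], "delta_rot": [0, 0, 0], "jaw": 4.2},
  {"translation": [0.8, 0, 0], "delta_rot": [0, 0, 0], "jaw": 4.2},
  {"translation": [0.8, 0, 0], "delta_rot": [0, 0, 0], "jaw": 4.2},
])

```text
time: 20.5
tool_pos: [0.5449, 0.1116, 0.1275]
tool_rot: [-0.0, 0.591, 0.807, -0.0]
contact_force: [0.1, -0.6, -0.3]
gripper_width: 0.535
grasp_force: 61.4
```

Emit:
send_rows([
  {"translation": [0.05, 0, 0], "delta_rot": [0, 0, 0], "jaw": 4.2},
  {"translation": [0.1, 0, 0], "delta_rot": [0, 0, 0], "jaw": 4.2},
  {"translation": [0.15, 0, 0], "delta_rot": [0, 0, 0], "jaw": 4.2},
  {"translation": [0.2, 0, 0], "delta_rot": [0, 0, 0], "jaw": 4.2},
  {"translation": [0.25, 0, 0], "delta_rot": [0, 0, 0], "jaw": 4.2},
  {"translation": [0.25, 0, 0], "delta_rot": [0, 0, 0], "jaw": 4.2},
  {"translation": [0.25, 0, 0], "delta_rot": [0, 0, 0], "jaw": 4.2},
  {"translation": [0.25, 0, 0], "delta_rot": [0, 0, 0], "jaw": 4.2},
])

```text
time: 21.3
tool_pos: [0.5441, 0.1141, 0.1275]
tool_rot: [-0.0, 0.591, 0.807, -0.0]
contact_force: [-0.0, 0.1, -0.7]
gripper_width: 0.537
grasp_force: 61.4
```

Emit:
send_rows([
  {"translation": [0.05, 0, 0], "delta_rot": [0, 0, 0], "jaw": 4.2},
  {"translation": [0.1, 0, 0], "delta_rot": [0, 0, 0], "jaw": 4.2},
  {"translation": [0.15, 0, 0], "delta_rot": [0, 0, 0], "jaw": 4.2},
  {"translation": [0.2, 0, 0], "delta_rot": [0, 0, 0], "jaw": 4.2},
  {"translation": [0.25, 0, 0], "delta_rot": [0, 0, 0], "jaw": 4.2},
  {"translation": [0.25, 0, 0], "delta_rot": [0, 0, 0], "jaw": 4.2},
  {"translation": [0.25, 0, 0], "delta_rot": [0, 0, 0], "jaw": 4.2},
  {"translation": [0.25, 0, 0], "delta_rot": [0, 0, 0], "jaw": 4.2},
])

```text
time: 22.1
tool_pos: [0.5433, 0.1165, 0.1275]
tool_rot: [-0.0, 0.591, 0.807, -0.0]
contact_force: [0.5, -0.2, 0.6]
gripper_width: 0.533
grasp_force: 61.4
```

Emit:
send_rows([
  {"translation": [0.05, 0, 0], "delta_rot": [0, 0, 0], "jaw": 4.2},
  {"translation": [0.1, 0, 0], "delta_rot": [0, 0, 0], "jaw": 4.2},
  {"translation": [0.15, 0, 0], "delta_rot": [0, 0, 0], "jaw": 4.2},
  {"translation": [0.2, 0, 0], "delta_rot": [0, 0, 0], "jaw": 4.2},
  {"translation": [0.25, 0, 0], "delta_rot": [0, 0, 0], "jaw": 4.2},
  {"translation": [0.25, 0, 0], "delta_rot": [0, 0, 0], "jaw": 4.2},
  {"translation": [0.25, 0, 0], "delta_rot": [0, 0, 0], "jaw": 4.2},
  {"translation": [0.25, 0, 0], "delta_rot": [0, 0, 0], "jaw": 4.2},
])

```text
time: 22.9
tool_pos: [0.5432, 0.1171, 0.1277]
tool_rot: [0.001, 0.591, 0.807, -0.001]
contact_force: [1.4, -7.2, -1.1]
gripper_width: 0.535
grasp_force: 61.3
```

Emit:
send_rows([
  {"translation": [-0.08, 0, 0], "delta_rot": [0, 0, 0], "jaw": 4.2},
  {"translation": [-0.15, 0, 0], "delta_rot": [0, 0, 0], "jaw": 4.2},
  {"translation": [-0.15, 0, 0], "delta_rot": [0, 0, 0], "jaw": 5.0},
  {"translation": [-0.15, 0, 0], "delta_rot": [0, 0, 0], "jaw": 6.0},
  {"translation": [-0.15, 0, 0], "delta_rot": [0, 0, 0], "jaw": 7.2},
  {"translation": [-0.15, 0, 0], "delta_rot": [0, 0, 0], "jaw": 8.5},
  {"translation": [-0.15, 0, 0], "delta_rot": [0, 0, 0], "jaw": 8.5},
  {"translation": [-0.15, 0, -1], "delta_rot": [0, 0, 0], "jaw": 8.5},
])

```text
time: 23.7
tool_pos: [0.5418, 0.1175, 0.1362]
tool_rot: [-0.002, 0.591, 0.807, -0.001]
contact_force: [0.3, -0.1, 0.4]
gripper_width: 0.999
grasp_force: 0.0
```

```bash
python3 -c "
from h import *
rod(); go([.5433,-.1936,.13],82)"
```

```text
t 23.7 to root mm 67.8 lat -0.9 z 136.2 Ftool [-0.2  0.2 -0.4] tau [-0.01 -0.01 -0.02] w 0.999
t 23.7 pos [0.5418 0.1175 0.1362] F [ 0.3 -0.1  0.4] w 0.999 gf 0.0 q [ 0.08 -0.02  1.87  0.    1.29 -0.23]
xyaw 107.6 -> trans [-29.7   -9.26   0.61] rot [-0.004 -0.001  0.447]
```

Emit:
send_rows([
  {"translation": [0, 0, -3.5], "delta_rot": [0, 0, 0], "jaw": 8.5},
  {"translation": [-1, -0.3, -6.5], "delta_rot": [0, 0, 0], "jaw": 8.5},
  {"translation": [-5, -1.5, -7], "delta_rot": [0, 0, 0.1], "jaw": 8.5},
  {"translation": [-9.5, -2.9, -7], "delta_rot": [0, 0, 0.2], "jaw": 8.5},
  {"translation": [-14, -4.3, -7], "delta_rot": [0, 0, 0.3], "jaw": 8.5},
  {"translation": [-18.5, -5.7, -7], "delta_rot": [0, 0, 0.4], "jaw": 8.5},
  {"translation": [-23, -7.1, -6], "delta_rot": [0, 0, 0.447], "jaw": 8.5},
  {"translation": [-27, -8.4, -4], "delta_rot": [0, 0, 0.447], "jaw": 8.5},
])

```text
time: 24.5
tool_pos: [0.5459, -0.1682, 0.1805]
tool_rot: [0.002, 0.755, 0.655, 0.001]
contact_force: [1.7, -0.0, 0.5]
gripper_width: 0.993
grasp_force: 0.0
```

```bash
python3 -c "
from h import *
go([.5433,-.1936,.09],82)"
```

```text
t 24.5 pos [ 0.5459 -0.1682  0.1805] F [ 1.7 -0.   0.5] w 0.993 gf 0.0 q [-0.43 -0.03  1.81  0.    1.36 -0.29]
xyaw 81.89 -> trans [-2.54  0.05  9.06] rot [ 0.005  0.001 -0.002]
```

Emit:
send_rows([
  {"translation": [-2.5, 0.2, 2], "delta_rot": [0.002, 0, 0], "jaw": 8.5},
  {"translation": [-2.6, 0.2, 6], "delta_rot": [0.002, 0, 0], "jaw": 8.5},
  {"translation": [-2.6, 0.2, 9], "delta_rot": [0.002, 0, 0], "jaw": 8.5},
  {"translation": [-2.6, 0.2, 9], "delta_rot": [0.002, 0, 0], "jaw": 8.5},
  {"translation": [-2.6, 0.2, 9], "delta_rot": [0.002, 0, 0], "jaw": 8.5},
  {"translation": [-2.6, 0.2, 9], "delta_rot": [0.002, 0, 0], "jaw": 8.5},
  {"translation": [-2.6, 0.2, 9], "delta_rot": [0.002, 0, 0], "jaw": 8.5},
  {"translation": [-2.6, 0.2, 9], "delta_rot": [0.002, 0, 0], "jaw": 8.5},
])

```text
time: 25.3
tool_pos: [0.544, -0.1917, 0.0894]
tool_rot: [0.0, 0.755, 0.656, -0.0]
contact_force: [1.3, -0.7, -0.3]
gripper_width: 0.995
grasp_force: 0.0
```

```bash
python3 -c "
from h import *
go([.5433,-.1936,.0415],82)"
```

```text
t 25.3 pos [ 0.544  -0.1917  0.0894] F [ 1.3 -0.7 -0.3] w 0.995 gf 0.0 q [-0.47  0.09  1.85 -0.    1.2  -0.33]
xyaw 82.0 -> trans [-0.2  -0.04  4.79] rot [0.    0.001 0.   ]
```

Emit:
send_rows([
  {"translation": [-0.2, -0.05, 1.5], "delta_rot": [0, 0, 0], "jaw": 8.5},
  {"translation": [-0.2, -0.05, 3.5], "delta_rot": [0, 0, 0], "jaw": 8.5},
  {"translation": [-0.2, -0.05, 4.8], "delta_rot": [0, 0, 0], "jaw": 8.5},
  {"translation": [-0.2, -0.05, 4.8], "delta_rot": [0, 0, 0], "jaw": 8.5},
  {"translation": [-0.2, -0.05, 4.8], "delta_rot": [0, 0, 0], "jaw": 3.4},
  {"translation": [-0.2, -0.05, 4.8], "delta_rot": [0, 0, 0], "jaw": 3.4},
  {"translation": [-0.2, -0.05, 4.8], "delta_rot": [0, 0, 0], "jaw": 3.4},
  {"translation": [-0.2, -0.05, 4.8], "delta_rot": [0, 0, 0], "jaw": 3.4},
])

```text
time: 26.1
tool_pos: [0.5429, -0.1937, 0.0408]
tool_rot: [-0.0, 0.755, 0.656, -0.0]
contact_force: [0.5, 0.9, 1.7]
gripper_width: 0.444
grasp_force: 60.1
```

Emit:
send_rows([
  {"translation": [0, 0, 0], "delta_rot": [0, 0, 0], "jaw": 3.4},
  {"translation": [0, 0, 0], "delta_rot": [0, 0, 0], "jaw": 3.4},
  {"translation": [0, 0, -0.5], "delta_rot": [0, 0, 0], "jaw": 3.4},
  {"translation": [0, 0, -2], "delta_rot": [0, 0, 0], "jaw": 3.4},
  {"translation": [0, 0, -5], "delta_rot": [0, 0, 0], "jaw": 3.4},
  {"translation": [0, 0, -9], "delta_rot": [0, 0, 0], "jaw": 3.4},
  {"translation": [0, 0, -13], "delta_rot": [0, 0, 0], "jaw": 3.4},
  {"translation": [0, 0, -13], "delta_rot": [0, 0, 0], "jaw": 3.4},
])

```text
time: 26.9
tool_pos: [0.5458, -0.195, 0.1778]
tool_rot: [0.005, 0.755, 0.656, 0.002]
contact_force: [0.1, -0.3, 0.1]
gripper_width: 0.439
grasp_force: 60.3
```

```bash
python3 -c "
from h import *
d=np.array([-.302,.953]); c=np.array([.5482,.1004])+d*(.086-.170)
print(c); go([*c,.128],107.6)"
```

```text
[0.573568 0.020348]
t 26.9 pos [ 0.5458 -0.195   0.1778] F [ 0.1 -0.3  0.1] w 0.439 gf 60.3 q [-0.47 -0.01  1.79 -0.    1.35 -0.33]
xyaw 81.98 -> trans [21.73 -0.3   4.89] rot [ 0.008  0.006 -0.447]
```

Emit:
send_rows([
  {"translation": [2, 0, 0.5], "delta_rot": [0, 0, -0.07], "jaw": 3.4},
  {"translation": [5, -0.1, 1.2], "delta_rot": [0, 0, -0.16], "jaw": 3.4},
  {"translation": [9, -0.2, 2], "delta_rot": [0, 0, -0.25], "jaw": 3.4},
  {"translation": [13, -0.3, 3], "delta_rot": [0, 0, -0.34], "jaw": 3.4},
  {"translation": [16.5, -0.3, 4], "delta_rot": [0, 0, -0.42], "jaw": 3.4},
  {"translation": [19.5, -0.3, 4.9], "delta_rot": [0, 0, -0.447], "jaw": 3.4},
  {"translation": [20.5, -0.3, 4.9], "delta_rot": [0, 0, -0.447], "jaw": 3.4},
  {"translation": [20.5, -0.3, 4.9], "delta_rot": [0, 0, -0.447], "jaw": 3.4},
])

```text
time: 27.7
tool_pos: [0.5674, 0.0111, 0.1202]
tool_rot: [-0.002, 0.59, 0.807, -0.001]
contact_force: [0.2, 0.0, -1.1]
gripper_width: 0.442
grasp_force: 60.3
```

Emit:
send_rows([
  {"translation": [0, 0, 0], "delta_rot": [0, 0, 0], "jaw": 3.4},
  {"translation": [0, 0, 0], "delta_rot": [0, 0, 0], "jaw": 3.4},
  {"translation": [0, 0, 0], "delta_rot": [0, 0, 0], "jaw": 3.4},
  {"translation": [0, 0, 0], "delta_rot": [0, 0, 0], "jaw": 3.4},
  {"translation": [0, 0, 0], "delta_rot": [0, 0, 0], "jaw": 3.4},
  {"translation": [0, 0, 0], "delta_rot": [0, 0, 0], "jaw": 3.4},
  {"translation": [0, 0, 0], "delta_rot": [0, 0, 0], "jaw": 3.4},
  {"translation": [0, 0, 0], "delta_rot": [0, 0, 0], "jaw": 3.4},
])

```text
time: 28.5
tool_pos: [0.5678, 0.0101, 0.1205]
tool_rot: [-0.001, 0.591, 0.807, -0.001]
contact_force: [-0.5, 1.6, -1.1]
gripper_width: 0.445
grasp_force: 60.3
```

```bash
python3 - <<'E'
from h import *
f=grab('scene','s7.png'); rod(); p,r,s=tool()
K=np.array([[f['fx'],0,f['cx']],[0,f['fy'],f['cy']],[0,0,1]],float)
q=p+r.apply([-.025,0,.0015]); uv=cv2.projectPoints(q.reshape(1,3),f['rvec'].astype(float),f['tvec'].astype(float),K,f['dist'])[0].ravel(); print('exp face',uv)
u,v=map(int,uv.round()); V=cloud(f); L=r.inv().apply((V-p).reshape(-1,3)).reshape(*V.shape)*1000
for k in range(v-8,v+10,2): print(k,L[k,u-12:u+13:2,0].round(0).astype(int))
im=np.clip(f['pixels'][130:250,210:370].astype(float)*1.8,0,255).astype(np.uint8)
cv2.imwrite('pics/c7.png',cv2.resize(im,(800,600),interpolation=cv2.INTER_CUBIC))
E
```

```text
t 28.55 to root mm 177.9 lat -8.6 z 120.5 Ftool [ 0.3  0.4 -0.4] tau [ 0.01 -0.06 -0.02] w 0.439
exp face [271.59125044 227.08457944]
219 [ 35  38  40 -22 -20 -21 -19 -18 -14 -13  -9  -6 -11]
221 [ 31  34 -24 -24 -24 -25 -22 -21 -18 -16 -14  -8 -10]
223 [ 27  28 -23 -25 -24 -24 -24 -24 -22 -20 -18 -12 -10]
225 [ 22  25  26 -24 -25 -25 -25 -23 -25 -23 -19 -15 -12]
227 [ 17  22  22  23 -24 -24 -25 -25 -25 -23 -22 -18  42]
229 [ 13  16  19  21  22 -23 -23 -25 -26 -26 -25  36  38]
231 [  9  11  13  16  18  21  22 -25 -25 -25 -23  31  34]
233 [ 2  6  8 11 12 15 16 19 21 24 25 28 29]
235 [                   0 -9223372036854775808                    4
                    8                    8                   10
                   12                   14                   17
                   18                   21                   21
                   26]<stdin>:6: RuntimeWarning: invalid value encountered in cast
```

View pics/c7.png

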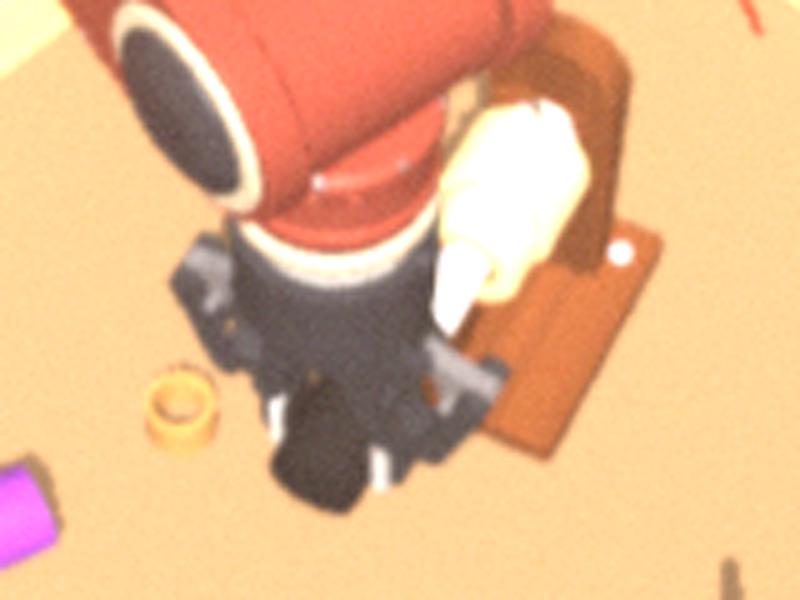

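The crop shows a solid black face at about (325,465), and the depth there is flat at −25 mm. So the closed end faces away from the stand and the open end faces the rod. No flip is needed.

```bash
python3 - <<'E'
from h import *
f=load('s7.png'); p,r,s=tool(); V=cloud(f); I=f['pixels']
L=r.inv().apply((V-p).reshape(-1,3))*1000
m=(L[:,0]>-29)&(L[:,0]<-15)&(abs(L[:,1])<28)&(L[:,2]>-25)&(L[:,2]<30)&(I.reshape(-1,3).max(1)<90)
P=L[m]; print(m.sum(),P.min(0).round(1),P.max(0).round(1),np.percentile(P,[2,98],axis=0).round(1))
def res(c): return np.linalg.norm(P[:,1:]-c,axis=1)
# smallest circle of lower boundary: points on the lower rim
b=P[(P[:,0]<-21)]; h=cv2.convexHull(b[:,1:].astype(np.float32))[:,0]; h=h[h[:,1]>3]
s=least_squares(lambda c:np.linalg.norm(h-c,axis=1)-20,[0,2],loss='soft_l1'); print(h.round(1).tolist(),s.x.round(2))
print((r.inv().apply(np.array([.5482,.1004,.1261])-p)*1000).round(1))
E
```

```text
199 [-25.9 -18.6 -22.6] [-15.2  19.9  18.5] [[-25.5 -15.8 -21.5]
 [-15.6  18.6  14.5]]
[[15.699999809265137, 7.5], [14.300000190734863, 10.399999618530273], [11.899999618530273, 12.5], [2.0999999046325684, 18.5], [-5.300000190734863, 18.0], [-18.299999237060547, 6.5], [-18.600000381469727, 3.9000000953674316]] [-0.8  -2.28]
[91.9  8.6 -5.5]
```

Emit:
send_rows([
  {"translation": [0, 0.4, -0.3], "delta_rot": [-0.002, -0.001, 0], "jaw": 3.4},
  {"translation": [0.2, 0.86, -0.48], "delta_rot": [-0.002, -0.001, 0], "jaw": 3.4},
  {"translation": [0.7, 0.86, -0.48], "delta_rot": [-0.002, -0.001, 0], "jaw": 3.4},
  {"translation": [1.3, 0.86, -0.48], "delta_rot": [-0.002, -0.001, 0], "jaw": 3.4},
  {"translation": [1.9, 0.86, -0.48], "delta_rot": [-0.002, -0.001, 0], "jaw": 3.4},
  {"translation": [2.4, 0.86, -0.48], "delta_rot": [-0.002, -0.001, 0], "jaw": 3.4},
  {"translation": [2.5, 0.86, -0.48], "delta_rot": [-0.002, -0.001, 0], "jaw": 3.4},
  {"translation": [2.5, 0.86, -0.48], "delta_rot": [-0.002, -0.001, 0], "jaw": 3.4},
])

```text
time: 29.35
tool_pos: [0.5683, 0.0368, 0.1252]
tool_rot: [-0.0, 0.59, 0.807, -0.0]
contact_force: [-1.1, 0.2, 0.3]
gripper_width: 0.44
grasp_force: 60.3
```

```bash
python3 -c "
from h import *
rod(); go([.56,.04,.1255],107.6)"
```

```text
t 29.35 to root mm 152.7 lat -0.1 z 125.2 Ftool [ 0.5 -0.9 -0.3] tau [-0.02  0.05  0.  ] w 0.44
t 29.35 pos [0.5683 0.0368 0.1252] F [-1.1  0.2  0.3] w 0.44 gf 60.3 q [-0.07  0.03  1.85  0.    1.27 -0.37]
xyaw 107.62 -> trans [ 0.55 -0.7  -0.03] rot [-0.001 -0.     0.   ]
```

Emit:
send_rows([
  {"translation": [0.2, 0, 0], "delta_rot": [0, 0, 0], "jaw": 3.4},
  {"translation": [0.4, 0, 0], "delta_rot": [0, 0, 0], "jaw": 3.4},
  {"translation": [0.6, 0, 0], "delta_rot": [0, 0, 0], "jaw": 3.4},
  {"translation": [0.8, 0, 0], "delta_rot": [0, 0, 0], "jaw": 3.4},
  {"translation": [1.0, 0, 0], "delta_rot": [0, 0, 0], "jaw": 3.4},
  {"translation": [1.2, 0, 0], "delta_rot": [0, 0, 0], "jaw": 3.4},
  {"translation": [1.3, 0, 0], "delta_rot": [0, 0, 0], "jaw": 3.4},
  {"translation": [1.3, 0, 0], "delta_rot": [0, 0, 0], "jaw": 3.4},
])

```text
time: 30.15
tool_pos: [0.5645, 0.0491, 0.1253]
tool_rot: [-0.0, 0.591, 0.807, -0.0]
contact_force: [0.2, 0.8, -0.7]
gripper_width: 0.442
grasp_force: 60.3
```

```bash
python3 -c "
from h import *
rod()"
```

```text
t 30.15 to root mm 139.8 lat 0.0 z 125.3 Ftool [0.7 0.4 0.7] tau [-0.03  0.05  0.02] w 0.442
```

Emit:
send_rows([
  {"translation": [0.3, 0, 0], "delta_rot": [0, 0, 0], "jaw": 3.4},
  {"translation": [0.7, 0, 0], "delta_rot": [0, 0, 0], "jaw": 3.4},
  {"translation": [1.1, 0, 0], "delta_rot": [0, 0, 0], "jaw": 3.4},
  {"translation": [1.5, 0, 0], "delta_rot": [0, 0, 0], "jaw": 3.4},
  {"translation": [1.9, 0, 0], "delta_rot": [0, 0, 0], "jaw": 3.4},
  {"translation": [2.2, 0, 0], "delta_rot": [0, 0, 0], "jaw": 3.4},
  {"translation": [2.5, 0, 0], "delta_rot": [0, 0, 0], "jaw": 3.4},
  {"translation": [2.5, 0, 0], "delta_rot": [0, 0, 0], "jaw": 3.4},
])

```text
time: 30.95
tool_pos: [0.5569, 0.0731, 0.1253]
tool_rot: [-0.0, 0.591, 0.807, -0.0]
contact_force: [0.1, 0.0, -0.4]
gripper_width: 0.443
grasp_force: 60.3
```

```bash
python3 -c "
from h import *
rod()"
```

```text
t 30.95 to root mm 114.6 lat 0.0 z 125.3 Ftool [-0.   0.1  0.4] tau [0.01 0.03 0.01] w 0.443
```

Emit:
send_rows([
  {"translation": [0.15, 0, 0], "delta_rot": [0, 0, 0], "jaw": 3.4},
  {"translation": [0.3, 0, 0], "delta_rot": [0, 0, 0], "jaw": 3.4},
  {"translation": [0.4, 0, 0], "delta_rot": [0, 0, 0], "jaw": 3.4},
  {"translation": [0.5, 0, 0], "delta_rot": [0, 0, 0], "jaw": 3.4},
  {"translation": [0.6, 0, 0], "delta_rot": [0, 0, 0], "jaw": 3.4},
  {"translation": [0.65, 0, 0], "delta_rot": [0, 0, 0], "jaw": 3.4},
  {"translation": [0.7, 0, 0], "delta_rot": [0, 0, 0], "jaw": 3.4},
  {"translation": [0.7, 0, 0], "delta_rot": [0, 0, 0], "jaw": 3.4},
])

```text
time: 31.75
tool_pos: [0.5549, 0.0795, 0.1254]
tool_rot: [-0.0, 0.591, 0.807, -0.0]
contact_force: [-0.6, -0.5, -0.5]
gripper_width: 0.437
grasp_force: 60.3
```

Emit:
send_rows([
  {"translation": [0.05, 0, 0], "delta_rot": [0, 0, 0], "jaw": 3.4},
  {"translation": [0.1, 0, 0], "delta_rot": [0, 0, 0], "jaw": 3.4},
  {"translation": [0.15, 0, 0], "delta_rot": [0, 0, 0], "jaw": 3.4},
  {"translation": [0.2, 0, 0], "delta_rot": [0, 0, 0], "jaw": 3.4},
  {"translation": [0.25, 0, 0], "delta_rot": [0, 0, 0], "jaw": 3.4},
  {"translation": [0.25, 0, 0], "delta_rot": [0, 0, 0], "jaw": 3.4},
  {"translation": [0.25, 0, 0], "delta_rot": [0, 0, 0], "jaw": 3.4},
  {"translation": [0.25, 0, 0], "delta_rot": [0, 0, 0], "jaw": 3.4},
])

```text
time: 32.55
tool_pos: [0.5544, 0.0813, 0.1254]
tool_rot: [0.0, 0.591, 0.807, -0.0]
contact_force: [0.9, -4.6, -0.8]
gripper_width: 0.44
grasp_force: 60.2
```

Emit:
send_rows([
  {"translation": [0.03, 0, 0], "delta_rot": [0, 0, 0], "jaw": 3.4},
  {"translation": [0.06, 0, 0], "delta_rot": [0, 0, 0], "jaw": 3.4},
  {"translation": [0.09, 0, 0], "delta_rot": [0, 0, 0], "jaw": 3.4},
  {"translation": [0.1, 0, 0], "delta_rot": [0, 0, 0], "jaw": 3.4},
  {"translation": [0.1, 0, 0], "delta_rot": [0, 0, 0], "jaw": 3.4},
  {"translation": [0.1, 0, 0], "delta_rot": [0, 0, 0], "jaw": 3.4},
  {"translation": [0.1, 0, 0], "delta_rot": [0, 0, 0], "jaw": 3.4},
  {"translation": [0.1, 0, 0], "delta_rot": [0, 0, 0], "jaw": 3.4},
])

```text
time: 33.35
tool_pos: [0.5544, 0.0814, 0.1255]
tool_rot: [0.001, 0.591, 0.807, -0.001]
contact_force: [1.9, -7.8, -1.5]
gripper_width: 0.443
grasp_force: 60.2
```

```bash
python3 -c "
from h import *
rod()"
```

```text
t 33.35 to root mm 106.0 lat 0.2 z 125.5 Ftool [-8.  -0.5  1.5] tau [-1.19 -0.36  0.02] w 0.443
```

Firm at 8 N with no further slide. Easing off, releasing and lifting clear.

Emit:
send_rows([
  {"translation": [-0.1, 0, 0], "delta_rot": [0, 0, 0], "jaw": 3.4},
  {"translation": [-0.17, 0, 0], "delta_rot": [0, 0, 0], "jaw": 3.4},
  {"translation": [-0.17, 0, 0], "delta_rot": [0, 0, 0], "jaw": 4.2},
  {"translation": [-0.17, 0, 0], "delta_rot": [0, 0, 0], "jaw": 5.2},
  {"translation": [-0.17, 0, 0], "delta_rot": [0, 0, 0], "jaw": 6.5},
  {"translation": [-0.17, 0, 0], "delta_rot": [0, 0, 0], "jaw": 8.0},
  {"translation": [-0.17, 0, 0], "delta_rot": [0, 0, 0], "jaw": 8.5},
  {"translation": [-0.17, 0, 0], "delta_rot": [0, 0, 0], "jaw": 8.5},
])

```text
time: 34.15
tool_pos: [0.5543, 0.0813, 0.1253]
tool_rot: [-0.0, 0.591, 0.807, 0.0]
contact_force: [-0.1, -0.6, -0.1]
gripper_width: 0.993
grasp_force: 0.0
```

Emit:
send_rows([
  {"translation": [0, 0, -2], "delta_rot": [0, 0, 0], "jaw": 8.5},
  {"translation": [0, 0, -5], "delta_rot": [0, 0, 0], "jaw": 8.5},
  {"translation": [0, 0, -9], "delta_rot": [0, 0, 0], "jaw": 8.5},
  {"translation": [-4, 0, -11], "delta_rot": [0, 0, 0], "jaw": 8.5},
  {"translation": [-8, 0, -11], "delta_rot": [0, 0, 0], "jaw": 8.5},
  {"translation": [-12, 0, -11], "delta_rot": [0, 0, 0], "jaw": 8.5},
  {"translation": [-15, 0, -11], "delta_rot": [0, 0, 0], "jaw": 8.5},
  {"translation": [-15, 0, -11], "delta_rot": [0, 0, 0], "jaw": 8.5},
])

```text
time: 34.95
tool_pos: [0.6003, -0.0651, 0.2351]
tool_rot: [-0.0, 0.592, 0.806, -0.0]
contact_force: [-0.5, 0.2, 0.1]
gripper_width: 0.993
grasp_force: 0.0
```

```bash
python3 - <<'E'
from h import *
f=grab('scene','s9.png'); rod()
cv2.imwrite('pics/c9.png',cv2.resize(f['pixels'][120:240,240:360],(600,600),interpolation=cv2.INTER_CUBIC))
E
```

```text
t 35.0 to root mm 257.7 lat -0.2 z 235.0 Ftool [0.4 0.6 0.7] tau [0.02 0.04 0.  ] w 0.992
```

View pics/c9.png

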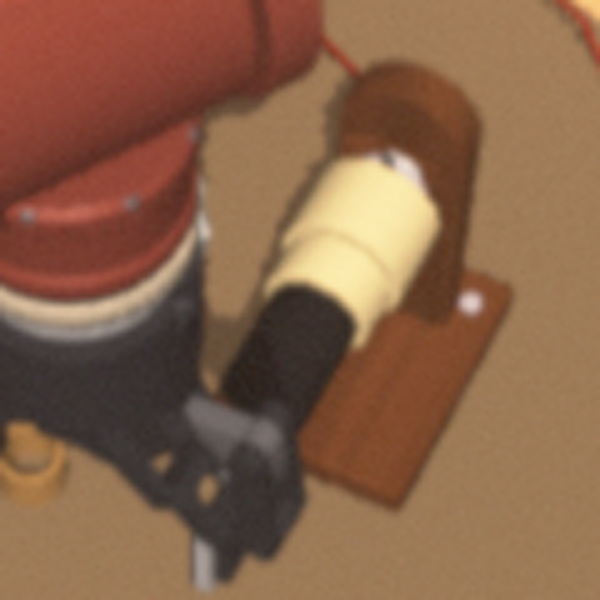

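The crop shows the wide roll against the collar near (400,165), the narrow roll snug on it, and the cap bearing on the narrow roll. The gripper is clear. Handing in.

```bash
python3 -c "
from plant import *
print(job_done())"
```

```text
the job is handed in; nothing more can be done
None
```

I handed the job in at about 35 s: the wide roll is against the stop collar, then the narrow roll, then the black cap, open end first. The final presses were about 11 N on the wide roll (just over your 6–10 N guide, under the 15 N limit), 7 N on the narrow roll and 8 N on the cap. The last picture shows the stack snug and the gripper clear; no verdict came back.

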